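# Swing the stirrer round the gas post and press it onto its strip

### The arm

A 7-joint arm with a two-finger parallel gripper is mounted at the origin on the work surface. World frame = base frame: x ahead of the robot, y to its left, z up, the work surface at z = 0. Lengths are in m, angles in rad, forces in N, time in s.
With the tool pointing down it reaches from about 0.4 to 0.85 m from the base axis. Payload 4.5 kg.
Tool frame: the origin (TCP) lies at the very end of the fingers, on their centre line; the grasp point (between the pads) lies 19 mm behind it; z points along the fingers, y is the line along which they close (so a half turn about z gives the same grasp; the last joint's range is limited). The gripper opens to 88 mm and grips with 3 to 60 N. Pads are 18 mm wide; open, the fingers measure 123 mm over their backs; the gripper's body (75 mm by 187 mm) begins 45 mm behind the grasp point.
Start: joints at [1.307, 0.689, -0.195, 1.565, 0.157, 0.902, -0.215], TCP at [0.183, -0.598, 0.203] pointing down, gripper open.
Joint ranges: [-3.01, 3.01], [-0.46, 2.08], [-1.47, 1.51], [0.13, 2.56], [-1, 4.14], [0.04, 2.09], [-2.66, 2.66]. Speed limits (rad/s): [2.57, 2.57, 3.14, 3.14, 3.14, 3.14, 3.14].

### API

Orientations are given as a unit quaternion [x, y, z, w].
In Python, from plant import r gives the robot as it stands. The module is installed in compiled form; this text tells all that it offers.
- The arm moves only by the tool step_arm, never from a script. Its argument "increments" is a list of rows, each a list of 2 entries, a list of its own where there are three numbers: the shift along the world's x, y, z in cm, then the turn, a rotation vector about the world's x, y, z in degrees. A call has exactly 10 rows; each row shifts and turns the commanded pose from where the row before left it; what a row does not reach is not made up. A row lasts 1/10 s, in which the tool goes at most 50 mm and 8.59 degrees, less where a joint would pass 70% of its speed; a pose out of reach is approached as far as the arm can. A call is refused whole if a number of a shift passes 5 or a number of a turn 8.59, either way. A call with a gripper value outside its range is refused whole. "fingers" is the opening, from 0 (shut) to 1 (fully open), set as the call begins (left out, the last holds). The fingers move at their own pace and stop on an object; "grip_force" is the grip in N (left out, the last holds). Time passes only in rows, so rows that do not move let the fingers close, or fill a call up. It gives the time, the measured TCP pose, the force, the opening and the grip force at its end, in the units of the state.
- r.get_state(): the state, without advancing time (a new reading comes with each control period).
- r.snapshot(name): name is "scene" or "top" or "wrist"; returns (picture, depth): 420x560x3 uint8, red, green, blue; 420x560 float32, m along the optical axis (not along the pixel's ray), 0 where there is no reading.
- r.calibration(name): a dict with "fov_y" (degrees; the focal length in pixels is half the picture's height over the tangent of half this angle, whatever the lens; pixels are square), "cx", "cy" (the principal point, pixels), "R" (3x3) and "t" (3): a world point X has camera coordinates R X + t. Camera axes: x right, y down, z forward; pixel columns grow to the right and rows downward; lengths in m; the calibration is good to about 2 mm. A picture is of the moment at which its call begins: read the wrist's pose just before it. calibration takes no time and is no camera call; for the wrist camera it gives the pose at the moment of the call.
- r.finish_job(): hands the job in; it is judged then, once.
The state is a dict: "clock": time; "q": joint angles; "qd": joint speeds; "joint_torque": joint torques, N m; "tool_pos": TCP position; "eef_rot": TCP orientation; "contact_force": force on the tool from outside, world axes, zero at the start; "moment": the same for the moment, N m; "opening": opening from 0.0 (shut) to 1.0 (fully open); "finger_force": force on a finger pad.
Only numpy, scipy, OpenCV 4.12 (cv2) and the standard library are available. Lean on these libraries where they do the work, as an engineer would, in place of code of your own. Each camera call takes 0.05 s, during which the arm holds its last target. There are 200 camera calls.

### The job

The small square magnetic stirrer on the lab bench has been left with its knob pointing sideways, to the left. It is too wide to grip, so without lifting it push it gently against the round gas-tap post and swing it a quarter turn round the post, knob towards the robot, and slide it into the corner with its left side touching the post. Then press its back squarely onto the black fastener strip on the socket trunking and hold it there for a second, pushing with a firm 16 to 20 N, so that the strip locks and the stirrer cannot wander off when it runs. Never push on it with more than 25 N, and leave everything else on the bench where it is.

Things in the scene. Friction and masses are not known exactly. Their poses are not given: they have to be found in the camera images.
- stirrer: Small battery-run magnetic stirrer, 0.36 to 0.6 kg, sliding on four rubber feet. White housing 105 mm square, plain upright side walls from 6 to 44 mm above the bench; round steel plate 88 mm across on top, at 49 mm. Origin: centre of its underside. Own -x is the front (knob side), own +x the back, own +y its left side, z up. Friction unknown: feet 0.45 to 0.6, walls 0.22 to 0.3.
- services: Fixed aluminium socket trunking, a bar 64 deep, 860 long, 78 mm high, with the post and the strip fixed to it. Origin: the parking corner on the bench, where the plane of the strip's face (own x = 0; the trunking's plain front is 2 mm behind it) meets the upright plane own y = 0 touching the post's right side. Own x points away from the robot, y left along the trunking. Stirrer home: axes parallel, origin at x = y = -52.5 mm.
- strip: Black press-on fastener strip (hard plastic) fixed to the trunking's front face, 95 mm long, 26 mm high, 2 mm thick; the stirrer's back carries the other half, flush in its wall. The two halves lock when the back is held against it square with 6 N or more reaching it for 0.5 s (a push of 16 to 20 N does that in every case; the feet's friction takes up the rest). Origin: middle of its face, 26 mm above the bench, at y = -52.5 mm of services.
- post: Gas-tap post: fixed round grey column 44 mm in diameter up to 98 mm above the bench, head 52 mm across up to 121 mm; two hose outlets reach 72 mm from its axis to its left, 68 mm and more above the bench, away from the stirrer's place. Origin: on its axis, on the bench, at x = -75, y = +22 mm in the services frame. Bare bench between it and the trunking.
- stirrer_mid (a point): Centre of the stirrer's housing, 25 mm up; axes as stirrer. The black knob is at the middle of the front wall: 25 mm across, sticking out 13 mm, its centre 24 mm up. At the start the stirrer stands nearer the robot than the post, front to the left (towards the services' +y, give or take 0.2 rad); it must turn 90 degrees counter-clockwise seen from above.
- back_left (a point): Point on the stirrer's back wall, 25 mm up and 6 mm in from its left corner. Home: on the strip's face.
- back_right (a point): Point on the stirrer's back wall, 25 mm up and 6 mm in from its right corner. Home: on the strip's face.
- side_left (a point): Middle of the stirrer's left (own +y) wall, 25 mm up. Home: on the plane touching the post (own y = 0 of services).
- beaker: Bystander: glass beaker, 52 mm across, 70 mm high, right of the stirrer's place near the trunking. Origin: centre of its underside, as for all bystanders.
- flask: Bystander: conical glass flask, 76 mm across, 102 mm high, left of the post.
- cylinder: Bystander: glass measuring cylinder, foot 54 mm across, 156 mm high, right of the beaker.
- washbottle: Bystander: plastic bottle, 66 mm across, 150 mm high, far right.
- notebook: Bystander: spiral notebook 210 x 148 x 12 mm lying at the right.
- adaptor: Bystander: black plug-in power adaptor 62 x 42 x 34 mm, left of the flask.
- spatula: Bystander: thin steel lab spatula 175 mm long lying at the left.
- pencil: Bystander: green pencil 180 mm long lying at the left, near the robot.

How it is judged:
By the outcome, as a careful person would: the job done as asked, in the order asked, and still so for the second after the job is handed in, with the robot touching nothing.
It also fails if it takes over 72 s, if anything falls off the work surface, if the arm or the gripper's body presses on something with over 40 N, if the wrist force passes 120 N, or if a joint passes its speed limit or range.

## Working session

There is one attempt and no reset: what is moved stays moved. The work goes in short steps, Python scripts to look and compute and a tool call to move; the robot and the scene stay as the last step left them, time stands still between calls to the robot, and variables do not carry over. Pictures are saved under pics/ and viewed, at most 10 in all, crops included, and the job is handed in when it is done.

Besides the shell and the picture viewer there is one more tool, called as name(argument=value, ...), one argument or row to a line, values as JSON. step_arm: Moves the arm, as the interface text tells. Its arguments: {"type":"object","properties":{"increments":{"type":"array","items":{"type":"array"}},"fingers":{"type":"number"},"grip_force":{"type":"number"}},"required":["increments"]}

```bash
mkdir -p pics; python3 - <<'E'
from plant import r
import cv2, numpy as np
s=r.get_state(); print(s)
for n in("scene","top"):
    p,d=r.snapshot(n); c=r.calibration(n); print(n,c)
    cv2.imwrite(f"pics/{n}0.png",p[:,:,::-1]); np.savez(f"{n}0.npz",p=p,d=d,**{k:np.array(v) for k,v in c.items()})
E
```

```text
{'clock': 0.0, 'q': array([ 1.30681439,  0.68997021, -0.1945244 ,  1.56638984,  0.15727817,
        0.90247737, -0.21511306]), 'qd': array([-5.28230137e-04, -3.15670983e-05,  6.93116650e-07, -2.15461449e-03,
        6.41531092e-05,  2.73565655e-04,  9.64412251e-04]), 'joint_torque': array([ 1.55900016e-03, -5.27572739e+01, -1.26683470e+00, -1.53431797e+01,
       -5.27517032e-02,  6.53130468e-03,  1.35406985e-04]), 'tool_pos': array([ 0.18312369, -0.59681935,  0.20230674]), 'eef_rot': array([ 9.88930475e-01,  1.48376738e-01, -1.92619787e-04, -9.07164279e-04]), 'contact_force': array([-0.53683819,  0.34906531, -0.32317219]), 'moment': array([-0.02530883,  0.06628484, -0.02329992]), 'finger_force': 0.0, 'opening': 1.002675177581226}
scene {'fov_y': 56.0705580266121, 'cx': 282.22457707588256, 'cy': 205.14568577662305, 'R': array([[-0.6148472 ,  0.78846453, -0.01692908],
       [ 0.47355661,  0.35194556, -0.80738991],
       [-0.63064019, -0.5044383 , -0.58977533]]), 't': array([ 0.35441965, -0.2146157 ,  1.50341476])}
top {'fov_y': 48.17896736102987, 'cx': 282.2504656240111, 'cy': 213.30471277448777, 'R': array([[ 3.11616803e-03, -9.99741022e-01, -2.25428016e-02],
       [-9.87453053e-01,  4.82836792e-04, -1.57912111e-01],
       [ 1.57882099e-01,  2.27520390e-02, -9.87195820e-01]]), 't': array([-0.01933586,  0.53637883,  1.07875866])}
```

View pics/top0.png

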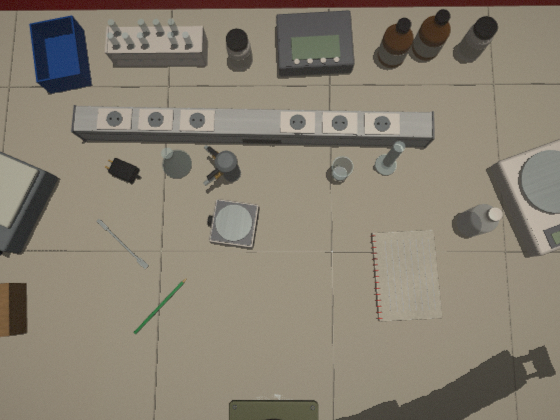

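View pics/scene0.png

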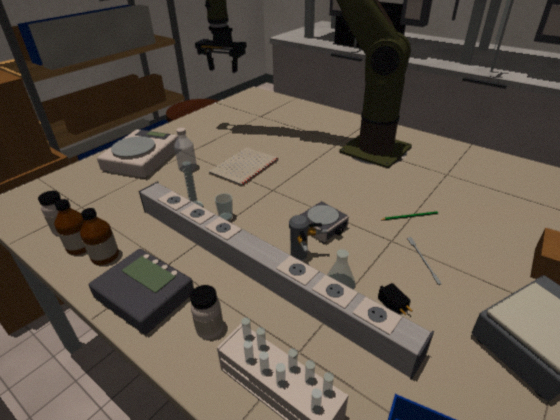

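Top view: stirrer centred near (233,223), knob left at (210,221), post head at (227,163), strip at (262,141), trunking front at row ~140. Scene view agrees, with the post at (300,235) and the stirrer at (323,220).

```bash
cat > h.py <<'E'
import numpy as np, cv2
def foc(c): return 210/np.tan(np.radians(float(c["fov_y"]))/2)
def cloud(d,c):
    f=foc(c); v,u=np.mgrid[0:420,0:560]
    P=np.stack([(u-c["cx"])/f*d,(v-c["cy"])/f*d,d],-1)
    return (P-np.array(c["t"]))@np.array(c["R"])
def ray(u,v,z,c):
    """pixels -> world points on plane z"""
    f=foc(c); u=np.asarray(u,float);v=np.asarray(v,float); R=np.array(c["R"]);t=np.array(c["t"])
    D=np.stack([(u-c["cx"])/f,(v-c["cy"])/f,np.ones_like(u)],-1)@R; o=-R.T@t
    return o+D*((z-o[2])/D[...,2])[...,None]
def proj(X,c):
    q=np.atleast_2d(X)@np.array(c["R"]).T+np.array(c["t"]); return q[:,:2]/q[:,2:]*foc(c)+[c["cx"],c["cy"]]
def circ(P):
    A=np.c_[2*P,np.ones(len(P))]; s=np.linalg.lstsq(A,(P**2).sum(1),rcond=None)[0]
    return s[:2],np.sqrt(s[2]+s[0]**2+s[1]**2)
E
python3 - <<'E'
from h import *
for n in("top","scene"):
    c=np.load(n+"0.npz"); W=cloud(c["d"],c); x,y,z=W[...,0],W[...,1],W[...,2]; ok=c["d"]>0
    print(n,"bench z",np.median(z[ok&(abs(x-.45)<.05)&(abs(y)<.2)]))
    m=ok&(x>.42)&(x<.60)&(abs(y-.1)<.12)&(z>.03)&(z<.06)
    P=W[m]; print("stirrer",m.sum(),cv2.minAreaRect(P[:,:2].astype(np.float32)),np.percentile(P[:,2],[5,50,95]))
    m=ok&(z>.108)&(z<.13)&(x>.5)&(x<.75)&(abs(y-.1)<.08); P=W[m]; print("post head",m.sum(),cv2.minAreaRect(P[:,:2].astype(np.float32)),P[:,:2].mean(0))
    m=ok&(z>.065)&(z<.09)&(x>.6)&(x<.85)&(abs(y)<.5); P=W[m]; print("trunk",m.sum(),cv2.minAreaRect(P[:,:2].astype(np.float32)),np.median(P[:,2]))
c=np.load("top0.npz"); p=c["p"][90:260,140:360,::-1]
cv2.imwrite("pics/c0.png",cv2.resize(p,None,fx=3.5,fy=3.5,interpolation=cv2.INTER_CUBIC))
E
```

```text
top bench z -0.0002599403622029647
stirrer 1978 ((0.514866292476654, 0.10382867604494095), (0.11962664872407913, 0.10506913810968399), 82.0183334350586) [0.03949644 0.04681392 0.05114103]
post head 389 ((0.6461597681045532, 0.10909146070480347), (0.05040258169174194, 0.05026976391673088), 7.722836017608643) [0.64409548 0.10854635]
trunk 10070 ((0.6930215954780579, 0.057380110025405884), (0.8683140873908997, 0.19000200927257538), 88.72825622558594) 0.07894188150213804
scene bench z -0.0020341319629955585
stirrer 833 ((0.5175384283065796, 0.10357950627803802), (0.12061398476362228, 0.10257016122341156), 82.44998168945312) [0.03376687 0.04549287 0.04836604]
post head 232 ((0.6497639417648315, 0.11219600588083267), (0.04586328566074371, 0.04961879551410675), 37.206809997558594) [0.65295106 0.11386526]
trunk 8417 ((0.6934524178504944, 0.055599868297576904), (0.8669441938400269, 0.19054952263832092), 88.6585693359375) 0.07709543260658037
```

View pics/c0.png

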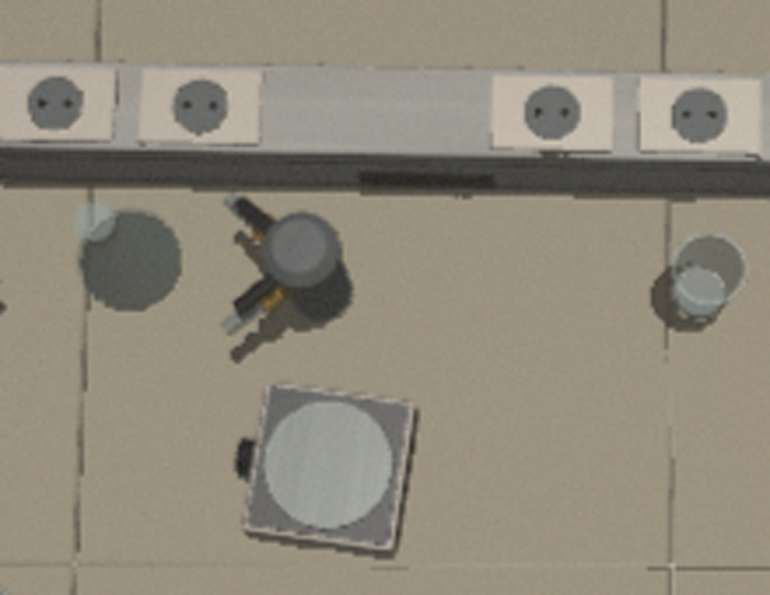

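step_arm(
  increments=[
    [[2.4,3,0.8],[0,0,0]],
    [[2.4,3,0.8],[0,0,0]],
    [[2.4,3,0.8],[0,0,0]],
    [[2.4,3,0.8],[0,0,0]],
    [[2.4,3,0.8],[0,0,0]],
    [[2.4,3,0.8],[0,0,0]],
    [[2.4,3,0.8],[0,0,0]],
    [[2.4,3,0.8],[0,0,0]],
    [[2.4,3,0.8],[0,0,0]],
    [[2.4,3,0.8],[0,0,0]],
  ],
)

```text
clock: 1.1
tool_pos: [0.4239, -0.296, 0.2832]
eef_rot: [0.989, 0.148, -0.0, -0.0]
contact_force: [0.3, -0.0, -0.3]
opening: 0.999
finger_force: 0.0
```

step_arm(
  increments=[
    [[0.3,3.9,0],[0,0,-2.5]],
    [[0.3,3.9,0],[0,0,-2.5]],
    [[0.3,3.9,0],[0,0,-2.5]],
    [[0.3,3.9,0],[0,0,-2.5]],
    [[0.3,3.9,0],[0,0,-2.5]],
    [[0.3,3.9,0],[0,0,-2.5]],
    [[0.3,3.9,0],[0,0,-2.5]],
    [[0.3,3.9,0],[0,0,-2.5]],
    [[0.3,3.9,0],[0,0,-2.5]],
    [[0.3,3.9,0],[0,0,-2.5]],
  ],
)

```text
clock: 2.1
tool_pos: [0.453, 0.094, 0.283]
eef_rot: [0.998, -0.07, -0.0, 0.0]
contact_force: [0.1, 0.4, 0.4]
opening: 0.999
finger_force: 0.0
```

```bash
python3 - <<'E'
from plant import r
from h import *
s=r.get_state(); print(s["clock"],s["tool_pos"],s["eef_rot"],s["q"],s["contact_force"])
c=r.calibration("wrist"); p,d=r.snapshot("wrist"); print(c)
cv2.imwrite("pics/w1.png",p[:,:,::-1]); np.savez("wrist1.npz",p=p,d=d,**{k:np.array(v) for k,v in c.items()})
E
```

```text
2.1 [0.45302545 0.09397492 0.28296135] [ 9.97541604e-01 -7.00760183e-02 -2.48600313e-04  1.95506262e-04] [-0.18862939  0.36990676 -0.1648303   1.9216979   0.07879026  0.85671621
 -2.10525436] [0.14090832 0.40101042 0.43418095]
{'fov_y': 64.50625916203087, 'cx': 279.075737475028, 'cy': 214.12229425357984, 'R': array([[-1.40116095e-01, -9.90134933e-01,  5.41858580e-04],
       [-9.39811873e-01,  1.33166980e-01,  3.14674750e-01],
       [-3.11642620e-01,  4.35817519e-02, -9.49199404e-01]]), 't': array([0.15650108, 0.34437834, 0.60486987])}
```

View pics/w1.png

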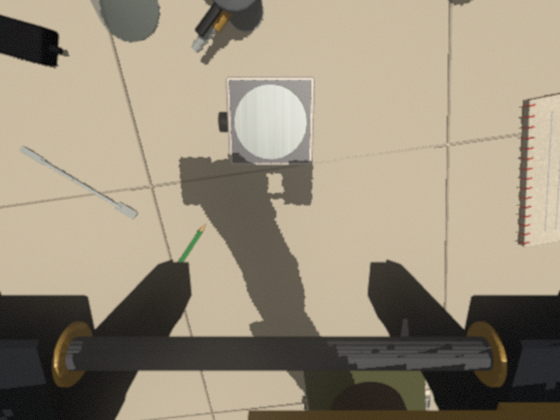

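Wrist view: stirrer squarely framed, corners (228,78), (313,78), (313,163), (229,163), knob at (223,122); post head cut off at the top (235,5). I'll move forward to see the post and strip too.

step_arm(
  increments=[
    [[1.5,-0.5,0],[0,0,0]],
    [[1.5,-0.5,0],[0,0,0]],
    [[1.5,-0.5,0],[0,0,0]],
    [[1.5,-0.5,0],[0,0,0]],
    [[1.5,-0.5,0],[0,0,0]],
    [[1.5,-0.5,0],[0,0,0]],
    [[1.5,-0.5,0],[0,0,0]],
    [[1.5,-0.5,0],[0,0,0]],
    [[1.5,-0.5,0],[0,0,0]],
    [[1.5,-0.5,0],[0,0,0]],
  ],
)

```text
clock: 3.15
tool_pos: [0.6036, 0.042, 0.2826]
eef_rot: [0.998, -0.069, -0.001, 0.0]
contact_force: [0.5, 0.8, -0.7]
opening: 1.003
finger_force: 0.0
```

```bash
python3 - <<'E'
from plant import r
from h import *
s=r.get_state(); print(s["clock"],s["tool_pos"],s["eef_rot"])
c=r.calibration("wrist"); p,d=r.snapshot("wrist")
cv2.imwrite("pics/w2.png",p[:,:,::-1]); np.savez("wrist2.npz",p=p,d=d,**{k:np.array(v) for k,v in c.items()})
E
```

```text
3.15 [0.60355212 0.04195784 0.28264412] [ 9.97611288e-01 -6.90747282e-02 -6.09538378e-04  1.68959931e-04]
```

View pics/w2.png

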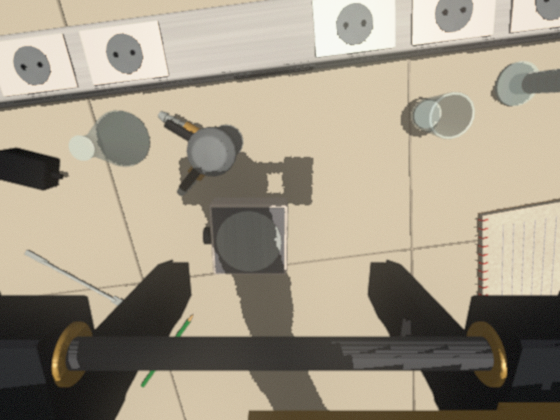

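Wrist view 2: post head at (211,151), strip from about (236,76) to (313,68), stirrer at (250,240) partly shadowed. Measuring from both wrist clouds.

```bash
python3 - <<'E'
from h import *
for n in("wrist1","wrist2","top"):
    c=np.load(n+(".npz" if n!="top" else "0.npz")); W=cloud(c["d"],c); x,y,z=W[...,0],W[...,1],W[...,2]; ok=c["d"]>0
    m=ok&(x>.44)&(x<.59)&(abs(y-.1)<.1)
    print(n,"bench",np.median(z[ok&(z<.006)&(abs(x-.5)<.1)]))
    # housing top band (rim), excluding knob (knob top 36.5)
    k=m&(z>.040)&(z<.056); P=W[k]
    R=cv2.minAreaRect(P[:,:2].astype(np.float32)); print(" stirrer",k.sum(),R,"ztop",np.percentile(P[:,2],[10,90]))
    k=m&(z>.014)&(z<.037); P=W[k]; k2=P[:,1]>R[0][1]+.05; print(" knob mean",P[k2].mean(0) if k2.any() else None,k2.sum())
    if n!="wrist1":
        k=ok&(z>.112)&(z<.13)&(x>.5)&(x<.72)&(abs(y-.1)<.06); P=W[k]; print(" head",k.sum(),cv2.minEnclosingCircle(P[:,:2].astype(np.float32)),np.median(P[:,2]))
        k=ok&(z>.074)&(z<.084)&(x>.66)&(x<.85)&(y<.25)&(y>-.2); P=W[k]
        # front top edge: min x per y bin
        ed=[]
        for b in np.arange(-.14,.24,.01):
            q=P[abs(P[:,1]-b)<.005]
            if len(q)>5: ed.append((b,np.percentile(q[:,0],2)))
        ed=np.array(ed); 
        f=np.polyfit(ed[:,0],ed[:,1],1); res=ed[:,1]-np.polyval(f,ed[:,0]); g=abs(res)<.003; f=np.polyfit(ed[g,0],ed[g,1],1)
        print(" front edge x=%.4f + %.4f*y"%(f[1],f[0]),g.sum(),len(ed),"ztop",np.median(P[:,2]))
        # strip dark pixels: on front face between z .013,.039
        g=c["p"].astype(int).sum(2); k=ok&(z>.01)&(z<.045)&(abs(x-(f[1]+f[0]*y))<.008)&(abs(y-.04)<.12)
        P=W[k]; G=g[k]
        for b in np.arange(-.05,.14,.01):
            q=abs(P[:,1]-b)<.005
            if q.sum(): print("  y%.2f n%d gray %.0f x-off %.4f"%(b,q.sum(),G[q].mean(),np.median(P[q,0]-f[1]-f[0]*P[q,1])),end=";")
        print()
        k=ok&(z>.06)&(z<.09)&(x<.66)&(x>.5)&(abs(y-.1)<.06); 
        for nm,yy,xx in(("beaker",-.12,.63),("cyl",-.22,.65)):
            k=ok&(z>.012)&(abs(y-yy)<.05)&(abs(x-xx)<.06); 
            if k.any(): print(nm,W[k].mean(0),W[k].min(0),W[k].max(0))
E
```

```text
wrist1 bench 0.001385229250662236
 stirrer 7552 ((0.5134823322296143, 0.0959167629480362), (0.10495069622993469, 0.10477142781019211), 81.96522521972656) ztop [0.04520662 0.05105528]
 knob mean [0.52263267 0.15510843 0.03360807] 139
wrist2 bench 0.0015134363358442844
 stirrer 5397 ((0.5139859914779663, 0.09613391757011414), (0.10454360395669937, 0.10547664016485214), 82.4234619140625) ztop [0.04509051 0.05117793]
 knob mean [0.52634129 0.15446575 0.03295176] 98
 head 1868 ((0.6463575959205627, 0.10844302922487259), 0.025768239051103592) 0.12131898585047825
 front edge x=0.7216 + 0.0271*y 10 38 ztop 0.08030959205213326
  y-0.05 n27 gray 285 x-off -0.0010;  y-0.04 n27 gray 284 x-off -0.0010;  y-0.03 n26 gray 281 x-off -0.0010;  y-0.02 n27 gray 276 x-off -0.0011;  y-0.01 n33 gray 229 x-off -0.0030;  y0.00 n36 gray 232 x-off -0.0029;  y0.01 n33 gray 225 x-off -0.0030;  y0.02 n36 gray 212 x-off -0.0028;  y0.03 n34 gray 207 x-off -0.0029;  y0.04 n33 gray 200 x-off -0.0030;  y0.05 n34 gray 198 x-off -0.0030;  y0.06 n33 gray 201 x-off -0.0030;  y0.07 n33 gray 206 x-off -0.0031;  y0.08 n24 gr
[... 1035 characters left out ...]
.0022;  y0.01 n19 gray 149 x-off -0.0020;  y0.02 n20 gray 147 x-off -0.0022;  y0.03 n20 gray 147 x-off -0.0024;  y0.04 n21 gray 146 x-off -0.0021;  y0.05 n19 gray 144 x-off -0.0020;  y0.06 n19 gray 142 x-off -0.0018;  y0.07 n17 gray 137 x-off -0.0018;  y0.08 n17 gray 160 x-off -0.0002;  y0.09 n20 gray 199 x-off -0.0000;  y0.10 n18 gray 197 x-off -0.0001;  y0.11 n19 gray 199 x-off -0.0002;  y0.12 n18 gray 199 x-off -0.0005;  y0.13 n18 gray 198 x-off -0.0003;
beaker [ 0.64691006 -0.15340011  0.04815401] [ 0.61838615 -0.16988239  0.01225406] [ 0.67000629 -0.13610838  0.0748188 ]
cyl [ 0.65666828 -0.22735277  0.07600562] [ 0.62105957 -0.26994447  0.01277563] [ 0.67629602 -0.17009242  0.15789299]
```

step_arm(
  increments=[
    [[-1.66,0.645,-1],[0,0,0]],
    [[-1.66,0.645,-1],[0,0,0]],
    [[-1.66,0.645,-1],[0,0,0]],
    [[-1.66,0.645,-1],[0,0,0]],
    [[-1.66,0.645,-1],[0,0,0]],
    [[-1.66,0.645,-1],[0,0,0]],
    [[-1.66,0.645,-1],[0,0,0]],
    [[-1.66,0.645,-1],[0,0,0]],
    [[-1.66,0.645,-1],[0,0,0]],
    [[-1.66,0.645,-1],[0,0,0]],
  ],
  fingers=0.7,
)

```text
clock: 4.2
tool_pos: [0.4361, 0.107, 0.1828]
eef_rot: [0.998, -0.069, -0.0, 0.0]
contact_force: [-0.5, -0.8, -0.3]
opening: 0.702
finger_force: 0.0
```

step_arm(
  increments=[
    [[0,0,-2],[0,0,0]],
    [[0,0,-2],[0,0,0]],
    [[0,0,-2],[0,0,0]],
    [[0,0,-2],[0,0,0]],
    [[0,0,-2],[0,0,0]],
    [[0,0,-2],[0,0,0]],
    [[0,0,-2],[0,0,0]],
    [[0,0,-2],[0,0,0]],
    [[0,0,-0.3],[0,0,0]],
    [[0,0,0],[0,0,0]],
  ],
)

```text
clock: 5.2
tool_pos: [0.4368, 0.1069, 0.02]
eef_rot: [0.998, -0.069, -0.001, 0.0]
contact_force: [-0.6, -0.4, -0.2]
opening: 0.696
finger_force: 0.0
```

step_arm(
  increments=[
    [[0.4,0,0],[0,0,0]],
    [[0.4,0,0],[0,0,0]],
    [[0.4,0,0],[0,0,0]],
    [[0.4,0,0],[0,0,0]],
    [[0.4,0,0],[0,0,0]],
    [[0.4,0,0],[0,0,0]],
    [[0.4,0,0],[0,0,0]],
    [[0.4,0,0],[0,0,0]],
    [[0.4,0,0],[0,0,0]],
    [[0.4,0,0],[0,0,0]],
  ],
)

```text
clock: 6.2
tool_pos: [0.4777, 0.107, 0.0201]
eef_rot: [0.998, -0.069, -0.0, 0.0]
contact_force: [-0.3, -0.5, -0.1]
opening: 0.699
finger_force: 0.0
```

step_arm(
  increments=[
    [[0.25,0,0],[0,0,0]],
    [[0.25,0,0],[0,0,0]],
    [[0.25,0,0],[0,0,0]],
    [[0.25,0,0],[0,0,0]],
    [[0.25,0,0],[0,0,0]],
    [[0.25,0,0],[0,0,0]],
    [[0.25,0,0],[0,0,0]],
    [[0.25,0,0],[0,0,0]],
    [[0.25,0,0],[0,0,0]],
    [[0.25,0,0],[0,0,0]],
  ],
)

```text
clock: 7.2
tool_pos: [0.5026, 0.107, 0.0201]
eef_rot: [0.998, -0.069, -0.0, 0.0]
contact_force: [-0.3, -0.4, -0.4]
opening: 0.7
finger_force: 0.0
```

step_arm(
  increments=[
    [[0.06,0,0],[0,0,0]],
    [[0.06,0,0],[0,0,0]],
    [[0.06,0,0],[0,0,0]],
    [[0.06,0,0],[0,0,0]],
    [[0.06,0,0],[0,0,0]],
    [[0.06,0,0],[0,0,0]],
    [[0.06,0,0],[0,0,0]],
    [[0.06,0,0],[0,0,0]],
    [[0.06,0,0],[0,0,0]],
    [[0.06,0,0],[0,0,0]],
  ],
)

```text
clock: 8.2
tool_pos: [0.5085, 0.107, 0.0201]
eef_rot: [0.998, -0.069, 0.0, 0.0]
contact_force: [-0.7, 0.3, 0.5]
opening: 0.7
finger_force: 0.0
```

```bash
cat >> h.py <<'E'
POST=np.array([.6463,.1084])
def stir(n,c,p,d,x0=.44,x1=.72,y0=-.05,y1=.2):
    W=cloud(d,c); x,y,z=W[...,0],W[...,1],W[...,2]
    k=(d>0)&(x>x0)&(x<x1)&(y>y0)&(y<y1)&(z>.0465)&(z<.054)&(p.astype(int).max(2)>75)
    return W[k]
E
python3 - <<'E'
from plant import r
from h import *
p,d=r.snapshot("top"); c=r.calibration("top"); np.savez("top1.npz",p=p,d=d,**{k:np.array(v) for k,v in c.items()})
a=p[120:260,150:330,::-1]; p2,d2=r.snapshot("scene"); b=p2[130:270,240:420,::-1]
cv2.imwrite("pics/t1.png",cv2.resize(np.hstack([a,b]),None,fx=2.2,fy=2.2,interpolation=cv2.INTER_CUBIC))
E
```

```text
(no output)
```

View pics/t1.png

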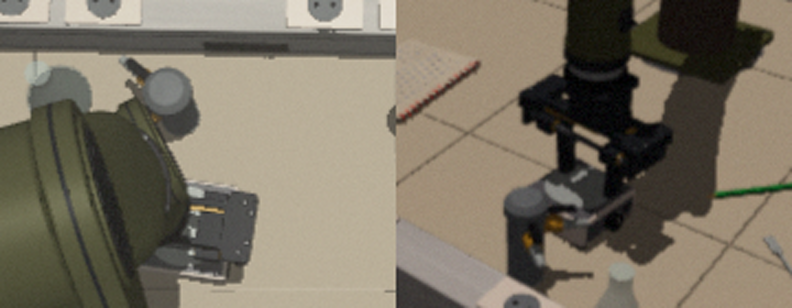

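The left crop (top view) shows the wrist hiding most of the stirrer; the right crop (scene) shows the gripper behind it. It's unclear whether it moved, so I'll measure with the depth.

```bash
python3 - <<'E'
from plant import r
from h import *
for n in("top","scene"):
    c=r.calibration(n)
    p,d=(lambda q:(q["p"],q["d"]))(np.load("top1.npz")) if n=="top" else r.snapshot(n)
    W=cloud(d,c); x,y,z=W[...,0],W[...,1],W[...,2]
    k=(d>0)&(x>.42)&(x<.62)&(abs(y-.1)<.1)&(z>.039)&(z<.053)
    P=W[k]; print(n,k.sum(),cv2.minAreaRect(P[:,:2].astype(np.float32)))
    k=(d>0)&(x>.38)&(x<.62)&(abs(y-.1)<.12)&(z>.055)&(z<.078)
    P=W[k]; print(" fingers",k.sum(),np.percentile(P,[2,50,98],axis=0).round(3).tolist())
    if n=="scene": cv2.imwrite("pics/s1.png",cv2.resize(p[140:260,260:400,::-1],None,fx=5.5,fy=5,interpolation=cv2.INTER_CUBIC))
E
```

```text
top 533 ((0.5130254626274109, 0.09201035648584366), (0.09443645179271698, 0.10487081855535507), 81.99076080322266)
 fingers 1 [[0.554, 0.086, 0.055], [0.554, 0.086, 0.055], [0.554, 0.086, 0.055]]
scene 638 ((0.5162096619606018, 0.09748496115207672), (0.106490857899189, 0.10115779936313629), 81.73696899414062)
 fingers 120 [[0.497, 0.065, 0.056], [0.514, 0.141, 0.07], [0.618, 0.163, 0.078]]
```

View pics/s1.png

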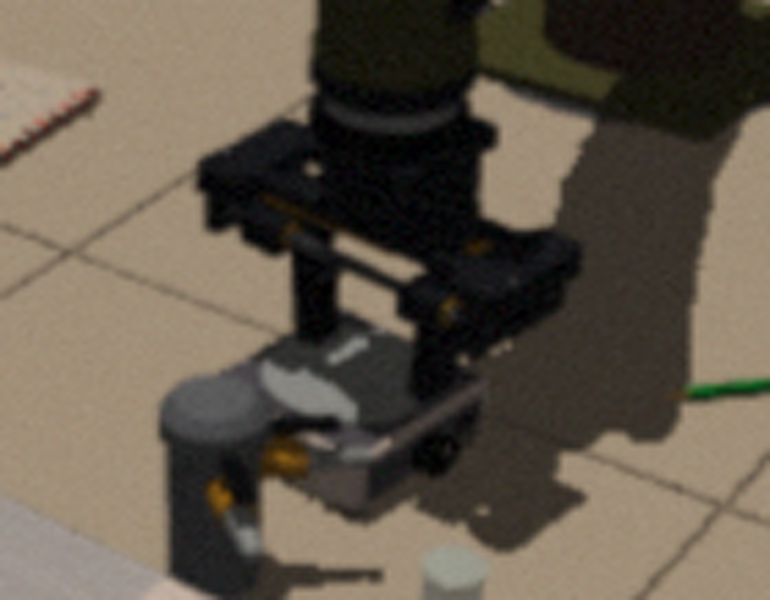

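The stirrer has not moved, and the fingers seem to end on its top. I need the true fingertip height.

```bash
python3 - <<'E'
from plant import r
from h import *
s=r.get_state(); print(s["tool_pos"],s["contact_force"],s["moment"],s["joint_torque"],s["q"])
c=r.calibration("scene"); p,d=r.snapshot("scene"); W=cloud(d,c)
# pixel column scans down both fingers in crop (scale 5.5,5)
for uc in(318,425,440):
    u=int(260+uc/5.5)
    for v in range(180,232,3): print(uc,v,W[v,u].round(3),p[v,u])
x,y,z=W[...,0],W[...,1],W[...,2]
E
```

```text
[0.50844759 0.10696929 0.02012915] [-0.47978945 -0.40189053  0.90724476] [ 0.06981031 -0.00548062 -0.02347846] [ 1.17956550e-02 -4.99104345e+01  5.39889503e-01 -5.39782181e+00
  1.31315540e-02 -7.24262162e-02  1.03419294e-03] [-0.25382421  0.85874185 -0.07029249  2.01368388  0.19714831  0.27547232
 -2.19901894]
318 180 [0.525 0.08  0.159] [12 12 17]
318 183 [0.528 0.082 0.152] [19 16  8]
318 186 [0.508 0.07  0.127] [11  8 13]
318 189 [0.532 0.085 0.136] [38 39 39]
318 192 [0.506 0.069 0.106] [ 7  9 11]
318 195 [0.51  0.072 0.099] [14 13 17]
318 198 [0.514 0.075 0.093] [3 5 9]
318 201 [0.514 0.075 0.082] [5 5 4]
318 204 [0.511 0.074 0.07 ] [1 2 3]
318 207 [0.511 0.074 0.06 ] [10 13 14]
318 210 [0.509 0.073 0.047] [49 47 47]
318 213 [0.52  0.081 0.047] [49 49 44]
318 216 [0.535 0.091 0.05 ] [132 129 126]
318 219 [0.542 0.096 0.047] [137 134 129]
318 222 [0.554 0.104 0.047] [109 110 107]
318 225 [0.622 0.147 0.102] [20 19 20]
318 228 [0.568 0.113 0.04 ] [135 119 109]
318 231 [0.619 0.146 0.08 ] [55 55 53]
425 180 [0.535 0.145 0.188] [5 7 3]
425 183 [0.532 0.144 0.178] [10  7  9]
425 186
[... 594 characters left out ...]
[3 4 6]
440 180 [0.522 0.146 0.182] [ 8 12 11]
440 183 [0.52  0.146 0.172] [13 13  9]
440 186 [0.519 0.146 0.163] [ 9 10  8]
440 189 [0.527 0.151 0.16 ] [ 5  7 10]
440 192 [0.537 0.157 0.159] [14 15 19]
440 195 [0.538 0.158 0.15 ] [1 1 5]
440 198 [0.539 0.16  0.143] [15 13 19]
440 201 [0.547 0.165 0.14 ] [50 35 18]
440 204 [0.546 0.165 0.13 ] [26 19  7]
440 207 [0.526 0.155 0.105] [1 1 0]
440 210 [0.523 0.154 0.092] [13  9 14]
440 213 [0.521 0.153 0.081] [ 9 14 11]
440 216 [0.518 0.153 0.069] [ 8  8 11]
440 219 [0.5   0.144 0.043] [29 25 22]
440 222 [0.507 0.148 0.038] [68 61 59]
440 225 [0.512 0.152 0.033] [23 24 20]
440 228 [0.526 0.16  0.036] [7 3 7]
440 231 [0.527 0.162 0.027] [13 11 10]
```

Fingertips appear at z≈0.053 while the state says 0.020. I'll check this against the fingertips seen in the earlier wrist cloud.

```bash
python3 - <<'E'
from plant import r
from h import *
c=np.load("wrist1.npz"); W=cloud(c["d"],c)
print("wrist1 tool z .283")
for u,v in((180,268),(183,280),(170,275),(378,268),(375,280),(390,275)): print(u,v,c["d"][v,u],W[v,u].round(4))
k=(W[...,2]>.2)&(c["d"]>0)&(np.mgrid[0:420,0:560][0]<330); print("lowest finger pts",np.percentile(W[k][:,2],[0,1,5,20]))
o=-c["R"].T@c["t"]; print("cam",o)
c2=r.calibration("wrist"); print("cam now",-c2["R"].T@c2["t"])
p,d=r.snapshot("wrist"); W=cloud(d,c2); v=np.mgrid[0:420,0:560][0]
k=(d>0)&(W[...,2]>.0)&(W[...,2]<.12)&(W[...,0]<.53)&(W[...,0]>.48)&(p.max(2)<40)
for i in range(250,300,8): print(i,W[i,180].round(3),W[i,150].round(3),W[i,375].round(3))
cv2.imwrite("pics/w3.png",p[:,:,::-1])
E
```

```text
wrist1 tool z .283
180 268 0.15467547 [0.4688 0.1384 0.3267]
183 280 0.15324405 [0.464  0.1373 0.3298]
170 275 0.14862388 [0.469  0.1411 0.3331]
378 268 0.15503018 [0.4557 0.0472 0.3265]
375 280 0.15275924 [0.4519 0.0498 0.3302]
390 275 0.15017702 [0.4544 0.0434 0.3318]
lowest finger pts [0.31883968 0.32146166 0.3271849  0.34294213]
cam [0.53408241 0.08273607 0.46569015]
cam now [0.58938588 0.09586276 0.20289581]
250 [0.522 0.16  0.036] [0.51  0.193 0.002] [0.514 0.058 0.051]
258 [0.517 0.161 0.036] [0.505 0.195 0.001] [0.509 0.058 0.05 ]
266 [0.496 0.176 0.001] [0.499 0.196 0.001] [0.505 0.058 0.05 ]
274 [0.524 0.149 0.071] [0.493 0.198 0.001] [0.513 0.064 0.071]
282 [0.524 0.148 0.077] [0.487 0.199 0.001] [0.514 0.066 0.079]
290 [0.525 0.145 0.086] [0.481 0.201 0.002] [0.512 0.067 0.083]
298 [0.523 0.145 0.089] [0.475 0.202 0.002] [0.512 0.068 0.089]
```

View pics/w3.png

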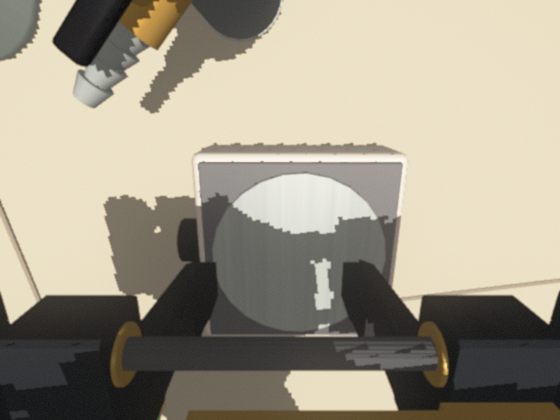

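The wrist view shows the fingertips hovering over the steel plate at (210,270) and (350,270), and the depth puts them 36 mm above the reported TCP in both places. The stirrer hasn't been touched. I'll go back, then 36 mm lower.

step_arm(
  increments=[
    [[-1.2,0,0.1],[0,0,0]],
    [[-1.2,0,0],[0,0,0]],
    [[-1.2,0,0],[0,0,0]],
    [[-1.2,0,0],[0,0,0]],
    [[-1.2,0,0],[0,0,0]],
    [[-1.2,0,0],[0,0,0]],
    [[0,0,-1],[0,0,0]],
    [[0,0,-1],[0,0,0]],
    [[0,0,-1],[0,0,0]],
    [[0,0,-0.7],[0,0,0]],
  ],
)

```text
clock: 9.45
tool_pos: [0.4407, 0.108, -0.0139]
eef_rot: [0.998, -0.066, -0.003, 0.001]
contact_force: [-0.4, -0.7, 0.6]
opening: 0.702
finger_force: 0.0
```

step_arm(
  increments=[
    [[0.3,0,0],[0,0,0]],
    [[0.3,0,0],[0,0,0]],
    [[0.3,0,0],[0,0,0]],
    [[0.3,0,0],[0,0,0]],
    [[0.3,0,0],[0,0,0]],
    [[0.3,0,0],[0,0,0]],
    [[0.3,0,0],[0,0,0]],
    [[0.3,0,0],[0,0,0]],
    [[0.3,0,0],[0,0,0]],
    [[0.3,0,0],[0,0,0]],
  ],
)

```text
clock: 10.45
tool_pos: [0.47, 0.1077, -0.0128]
eef_rot: [0.998, -0.069, -0.004, 0.001]
contact_force: [-2.9, -0.2, 0.5]
opening: 0.697
finger_force: 1.2
```

```bash
python3 -c "
from plant import r
s=r.get_state(); print(s['q'].round(3),s['tool_pos'],s['eef_rot'].round(4))"
```

```text
[-0.255  0.911 -0.107  2.119  0.603  0.149 -2.629] [ 0.46998304  0.10773264 -0.01275146] [ 0.9976 -0.0692 -0.0035  0.0012]
```

step_arm(
  increments=[
    [[0.3,0,0],[0,0,0]],
    [[0.3,0,0],[0,0,0]],
    [[0.3,0,0],[0,0,0]],
    [[0.3,0,0],[0,0,0]],
    [[0.3,0,0],[0,0,0]],
    [[0.3,0,0],[0,0,0]],
    [[0.3,0,0],[0,0,0]],
    [[0.3,0,0],[0,0,0]],
    [[0.3,0,0],[0,0,0]],
    [[0.3,0,0],[0,0,0]],
  ],
)

```text
clock: 11.45
tool_pos: [0.5001, 0.1078, -0.0128]
eef_rot: [0.998, -0.069, -0.003, 0.001]
contact_force: [-2.5, -0.5, 0.8]
opening: 0.697
finger_force: 1.2
```

step_arm(
  increments=[
    [[0.06,0,0],[0,0,0]],
    [[0.06,0,0],[0,0,0]],
    [[0.06,0,0],[0,0,0]],
    [[0.06,0,0],[0,0,0]],
    [[0.06,0,0],[0,0,0]],
    [[0.06,0,0],[0,0,0]],
    [[0.06,0,0],[0,0,0]],
    [[0.06,0,0],[0,0,0]],
    [[0.06,0,0],[0,0,0]],
    [[0.06,0,0],[0,0,0]],
  ],
)

```text
clock: 12.45
tool_pos: [0.5059, 0.1078, -0.0128]
eef_rot: [0.998, -0.069, -0.003, 0.001]
contact_force: [-3.0, 0.4, 0.4]
opening: 0.697
finger_force: 1.0
```

step_arm(
  increments=[
    [[0.04,0,0],[0,0,0]],
    [[0.04,0,0],[0,0,0]],
    [[0.04,0,0],[0,0,0]],
    [[0.04,0,0],[0,0,0]],
    [[0.04,0,0],[0,0,0]],
    [[0.04,0,0],[0,0,0]],
    [[0.04,0,0],[0,0,0]],
    [[0.04,0,0],[0,0,0]],
    [[0.04,0,0],[0,0,0]],
    [[0,0,0],[0,0,0]],
  ],
)

```text
clock: 13.45
tool_pos: [0.5075, 0.1077, -0.0128]
eef_rot: [0.998, -0.069, -0.005, 0.002]
contact_force: [-6.5, 0.7, 3.8]
opening: 0.698
finger_force: 3.2
```

```bash
cat >> h.py <<'E'
def find(r,name="wrist"):
    """rim+plate points of the stirrer -> centre and angle (mod 90)"""
    c=r.calibration(name); p,d=r.snapshot(name); W=cloud(d,c); x,y,z=W[...,0],W[...,1],W[...,2]
    k=((d>0)&(x>.42)&(x<.74)&(y>-.08)&(y<.19)&(z>.041)&(z<.053)).astype(np.uint8)
    n,L,st,_=cv2.connectedComponentsWithStats(k); i=1+np.argmax(st[1:,4])
    P=W[L==i]; R=cv2.minAreaRect(P[:,:2].astype(np.float32)); return R,P,p
E
python3 - <<'E'
from plant import r
from h import *
for n in("wrist","scene"):
    R,P,p=find(r,n); print(R,len(P))
print(r.get_state()["q"].round(3))
E
```

```text
((0.5595151782035828, 0.09797010570764542), (0.10456512123346329, 0.12423859536647797), 81.98008728027344) 79106
((0.5369656682014465, 0.10352762043476105), (0.10074421018362045, 0.07781608402729034), 81.72034454345703) 368
[-0.183  0.926 -0.19   2.005  0.588  0.275 -2.579]
```

Touched the post (6.5 N). Now back off, lift, turn the gripper by 159.5° for the corner cage.

step_arm(
  increments=[
    [[-1,0,0],[0,0,0]],
    [[0,0,2],[0,0,0]],
    [[0,0,2.5],[0,0,0]],
    [[0,0,2.5],[0,0,0]],
    [[0,0,2.5],[0,0,0]],
    [[0,0,1],[0,0,8.5]],
    [[0,0,0],[0,0,8.5]],
    [[0,0,0],[0,0,8.5]],
    [[0,0,0],[0,0,8.5]],
    [[0,0,0],[0,0,8.5]],
  ],
  fingers=0.97,
)

```text
clock: 14.55
tool_pos: [0.5013, 0.1079, 0.0927]
eef_rot: [0.954, 0.3, -0.001, 0.002]
contact_force: [-0.1, -0.3, 0.7]
opening: 0.97
finger_force: 0.0
```

step_arm(
  increments=[
    [[0.26,0.145,0],[0,0,8.5]],
    [[0.26,0.145,0],[0,0,8.5]],
    [[0.26,0.145,0],[0,0,8.5]],
    [[0.26,0.145,0],[0,0,8.5]],
    [[0.26,0.145,0],[0,0,8.5]],
    [[0.26,0.145,0],[0,0,8.5]],
    [[0.26,0.145,0],[0,0,8.5]],
    [[0.26,0.145,0],[0,0,8.5]],
    [[0.26,0.145,0],[0,0,8.5]],
    [[0.26,0.145,0],[0,0,8.5]],
  ],
)

```text
clock: 15.55
tool_pos: [0.5271, 0.1223, 0.0924]
eef_rot: [0.501, 0.865, 0.0, 0.004]
contact_force: [-0.2, 0.5, -0.2]
opening: 0.969
finger_force: 0.0
```

step_arm(
  increments=[
    [[0,0,0],[0,0,8]],
    [[0,0,0],[0,0,8]],
    [[0,0,0],[0,0,8]],
    [[0,0,0],[0,0,8]],
    [[0,0,0],[0,0,0]],
    [[0,0,-1],[0,0,0]],
    [[0,0,-1],[0,0,0]],
    [[0,0,-1],[0,0,0]],
    [[0,0,0],[0,0,0]],
    [[0,0,0],[0,0,0]],
  ],
)

```text
clock: 16.55
tool_pos: [0.5252, 0.1224, 0.0618]
eef_rot: [0.246, 0.969, 0.0, 0.003]
contact_force: [0.5, 0.5, 0.6]
opening: 0.966
finger_force: 0.0
```

```bash
python3 - <<'E'
from plant import r
from h import *
from scipy.spatial.transform import Rotation as Ro
s=r.get_state(); print(s["clock"],s["tool_pos"],s["q"].round(3)); M=Ro.from_quat(s["eef_rot"]).as_matrix(); print("tool y yaw",np.degrees(np.arctan2(M[1,1],M[0,1])),"z",M[:,2].round(3))
for n in("top","scene","wrist"):
    R,P,p=find(r,n); print(n,R,len(P))
    if n=="top": cv2.imwrite("pics/t4.png",cv2.resize(p[120:260,150:330,::-1],None,fx=3,fy=3))
E
```

```text
16.55 [0.52520282 0.12239151 0.06183623] [ 0.229  0.993 -0.996  1.922  1.11   0.907 -0.284]
tool y yaw 61.56281352797357 z [ 0.006 -0.001 -1.   ]
top ((0.7200301289558411, -0.040640849620103836), (0.07562483847141266, 0.0032848434057086706), 87.88072967529297) 51
scene ((0.5491840243339539, 0.10147754848003387), (0.1027555987238884, 0.056725285947322845), 83.88969421386719) 313
wrist ((0.5676562190055847, 0.0973406583070755), (0.10404964536428452, 0.10123712569475174), 82.0176773071289) 15541
```

step_arm(
  increments=[
    [[-0.2,0,-0.5],[0,0,0]],
    [[0,0,-1],[0,0,0]],
    [[0,0,-1],[0,0,0]],
    [[0,0,-1],[0,0,0]],
    [[0,0,-1],[0,0,0]],
    [[0,0,-1],[0,0,0]],
    [[0,0,-0.8],[0,0,0]],
    [[0,0,-0.8],[0,0,0]],
    [[0,0,-0.7],[0,0,0]],
    [[0,0,0],[0,0,0]],
  ],
)

```text
clock: 17.7
tool_pos: [0.523, 0.122, -0.0167]
eef_rot: [0.246, 0.969, 0.0, 0.003]
contact_force: [-0.5, -0.7, -0.5]
opening: 0.972
finger_force: 0.0
```

```bash
cat > plan.py <<'E'
from h import *
# object path round the post: angle th (deg), contact coordinate c (mm); tool offset in own frame (mm)
def obj(th,c):
    a=np.radians(th); X=np.array([np.cos(a),np.sin(a)]); Y=np.array([-X[1],X[0]])
    return POST+X*(-c)/1000-Y*.0745,X,Y
def tool(th,c,off=(-15.65,-45.95)):
    P,X,Y=obj(th,c); return P+X*off[0]/1000+Y*off[1]/1000
if __name__=="__main__":
    from plant import r
    s=r.get_state(); print(s["tool_pos"],s["q"].round(3),s["opening"])
    prev=None
    for i in range(11):
        th=-98+9.66*i; c=-22+1.5*i; t=tool(th,c)
        print(i,round(th,1),c,t.round(4), None if prev is None else ((t-prev)*10).round(3)); prev=t
E
python3 plan.py
```

```text
[ 0.52297813  0.12200273 -0.01671577] [ 0.185  1.108 -0.902  1.947  1.287  0.824 -0.414] 0.9721257841085965
0 -98.0 -22.0 [0.5261 0.1189] None
1 -88.3 -20.5 [0.526  0.1001] [-0.001 -0.188]
2 -78.7 -19.0 [0.5289 0.0815] [ 0.028 -0.186]
3 -69.0 -17.5 [0.5345 0.0635] [ 0.056 -0.179]
4 -59.4 -16.0 [0.5428 0.0467] [ 0.083 -0.168]
5 -49.7 -14.5 [0.5537 0.0314] [ 0.108 -0.153]
6 -40.0 -13.0 [0.5668 0.0179] [ 0.131 -0.135]
7 -30.4 -11.5 [0.5818 0.0066] [ 0.15  -0.113]
8 -20.7 -10.0 [ 0.5984 -0.0023] [ 0.166 -0.088]
9 -11.1 -8.5 [ 0.6162 -0.0084] [ 0.178 -0.062]
10 -1.4 -7.0 [ 0.6347 -0.0118] [ 0.185 -0.034]
```

step_arm(
  increments=[
    [[0.02,-0.22,0],[0,0,0.966]],
    [[0.02,-0.22,0],[0,0,0.966]],
    [[0.02,-0.22,0],[0,0,0.966]],
    [[0.02,-0.22,0],[0,0,0.966]],
    [[0.02,-0.22,0],[0,0,0.966]],
    [[0.02,-0.22,0],[0,0,0.966]],
    [[0.02,-0.22,0],[0,0,0.966]],
    [[0.02,-0.22,0],[0,0,0.966]],
    [[0.02,-0.22,0],[0,0,0.966]],
    [[0.02,-0.22,0],[0,0,0.966]],
  ],
)

```text
clock: 18.7
tool_pos: [0.5251, 0.1002, -0.0158]
eef_rot: [0.162, 0.987, 0.001, 0.003]
contact_force: [-2.4, 2.4, 0.8]
opening: 0.968
finger_force: 2.0
```

```bash
cat > chk.py <<'E'
from plant import r
from plan import *
from scipy.spatial.transform import Rotation as Ro
s=r.get_state(); M=Ro.from_quat(s["eef_rot"]).as_matrix(); ty=np.degrees(np.arctan2(M[1,1],M[0,1]))
print(s["clock"],s["tool_pos"].round(4),"q",s["q"].round(3),"F",s["contact_force"].round(1),"tool y yaw",ty.round(1),"cage th",(ty+20.4-180).round(1))
R,P,p=find(r); print(R,len(P))
th=R[2]; th=th-90*round((th-(ty+20.4-180))/90)
ctr=np.array(R[0]); a=np.radians(th); X=np.array([np.cos(a),np.sin(a)]); Y=np.array([-X[1],X[0]])
d=POST-ctr; e=s["tool_pos"][:2]-ctr
print("th %.1f ctr %s post own(%.1f,%.1f) want y 74.5; tool own(%.1f,%.1f)"%(th,ctr.round(4),d@X*1e3,d@Y*1e3,e@X*1e3,e@Y*1e3))
import sys
if len(sys.argv)>1: cv2.imwrite(sys.argv[1],p[:,:,::-1])
E
python3 chk.py pics/w5.png
```

```text
18.7 [ 0.5251  0.1002 -0.0158] q [ 0.235  1.112 -0.918  1.955  1.297  0.834 -0.214] F [-2.4  2.4  0.8] tool y yaw 71.3 cage th -88.3
((0.5245240926742554, 0.10012312233448029), (0.11660414934158325, 0.03258596360683441), 69.84040069580078) 10516
th -110.2 ctr [0.5245 0.1001] post own(-49.7,111.5) want y 74.5; tool own(-0.2,0.5)
```

step_arm(
  increments=[
    [[0.02,-0.19,0],[0,0,0.966]],
    [[0.02,-0.19,0],[0,0,0.966]],
    [[0.02,-0.19,0],[0,0,0.966]],
    [[0.02,-0.19,0],[0,0,0.966]],
    [[0.03,-0.19,0],[0,0,0.966]],
    [[0.03,-0.19,0],[0,0,0.966]],
    [[0.03,-0.19,0],[0,0,0.966]],
    [[0.03,-0.18,0],[0,0,0.966]],
    [[0.04,-0.18,0],[0,0,0.966]],
    [[0.04,-0.18,0],[0,0,0.966]],
  ],
)

```text
clock: 19.75
tool_pos: [0.5284, 0.0813, -0.0158]
eef_rot: [0.079, 0.997, 0.001, 0.003]
contact_force: [-0.8, 0.5, -1.1]
opening: 0.971
finger_force: 1.1
```

step_arm(
  increments=[
    [[0.04,-0.18,0],[0,0,0.966]],
    [[0.05,-0.18,0],[0,0,0.966]],
    [[0.05,-0.18,0],[0,0,0.966]],
    [[0.05,-0.18,0],[0,0,0.966]],
    [[0.06,-0.18,0],[0,0,0.966]],
    [[0.06,-0.18,0],[0,0,0.966]],
    [[0.06,-0.18,0],[0,0,0.966]],
    [[0.06,-0.18,0],[0,0,0.966]],
    [[0.06,-0.18,0],[0,0,0.966]],
    [[0.07,-0.17,0],[0,0,0.966]],
  ],
)

```text
clock: 20.75
tool_pos: [0.5341, 0.0635, -0.0157]
eef_rot: [-0.005, 1.0, 0.001, 0.003]
contact_force: [-0.9, 0.7, -1.2]
opening: 0.972
finger_force: 0.9
```

```bash
sed -i 's/&(z>.041)&(z<.053)).astype/\&(z>.041)\&(z<.053)\&(p.max(2)>28)\&(np.hypot(x-POST[0],y-POST[1])>.024)).astype/' h.py; sed -i 's/    n,L,st,_=cv2/    k=cv2.morphologyEx(k,cv2.MORPH_OPEN,np.ones((3,3),np.uint8)); n,L,st,_=cv2/' h.py
python3 chk.py pics/w6.png
```

```text
20.75 [ 0.5341  0.0635 -0.0157] q [ 0.319  1.126 -0.947  1.945  1.303  0.862  0.197] F [-0.9  0.7 -1.2] tool y yaw 90.6 cage th -69.0
((0.5334435105323792, 0.06334631890058517), (0.11678314954042435, 0.03316769376397133), 89.01246643066406) 10407
th -91.0 ctr [0.5334 0.0633] post own(-47.0,112.1) want y 74.5; tool own(-0.2,0.6)
```

View pics/w6.png

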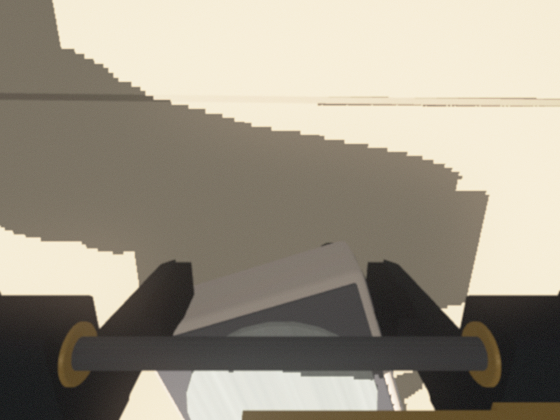

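The wrist camera now looks back at the robot: stirrer's right-front corner at (350,242), walls running to both fingers at (190,285) and (375,290), so the cage holds. Carrying on.

step_arm(
  increments=[
    [[0.07,-0.17,0],[0,0,0.966]],
    [[0.07,-0.17,0],[0,0,0.966]],
    [[0.08,-0.17,0],[0,0,0.966]],
    [[0.08,-0.17,0],[0,0,0.966]],
    [[0.08,-0.17,0],[0,0,0.966]],
    [[0.09,-0.17,0],[0,0,0.966]],
    [[0.09,-0.17,0],[0,0,0.966]],
    [[0.09,-0.16,0],[0,0,0.966]],
    [[0.09,-0.16,0],[0,0,0.966]],
    [[0.09,-0.16,0],[0,0,0.966]],
  ],
)

```text
clock: 21.8
tool_pos: [0.5423, 0.0469, -0.0157]
eef_rot: [-0.09, 0.996, 0.002, 0.003]
contact_force: [-0.5, 0.7, 0.5]
opening: 0.971
finger_force: 1.0
```

step_arm(
  increments=[
    [[0.1,-0.16,0],[0,0,0.966]],
    [[0.1,-0.16,0],[0,0,0.966]],
    [[0.1,-0.16,0],[0,0,0.966]],
    [[0.11,-0.16,0],[0,0,0.966]],
    [[0.11,-0.15,0],[0,0,0.966]],
    [[0.11,-0.15,0],[0,0,0.966]],
    [[0.11,-0.15,0],[0,0,0.966]],
    [[0.12,-0.15,0],[0,0,0.966]],
    [[0.12,-0.15,0],[0,0,0.966]],
    [[0.12,-0.14,0],[0,0,0.966]],
  ],
)

```text
clock: 22.8
tool_pos: [0.5531, 0.0315, -0.0158]
eef_rot: [-0.173, 0.985, 0.002, 0.003]
contact_force: [-1.9, 0.3, 1.8]
opening: 0.972
finger_force: 1.3
```

```bash
cat > chk2.py <<'E'
from plant import r
from h import *
from scipy.spatial.transform import Rotation as Ro
s=r.get_state(); M=Ro.from_quat(s["eef_rot"]).as_matrix(); ty=np.degrees(np.arctan2(M[1,1],M[0,1])); T=s["tool_pos"][:2]
ce=(ty+20.4-180+90)%180-90
print(s["clock"],s["tool_pos"].round(4),"q",s["q"].round(3),"F",s["contact_force"].round(1),"cage th",ce.round(1))
for n in("top","scene"):
    c=r.calibration(n); p,d=r.snapshot(n); W=cloud(d,c); x,y,z=W[...,0],W[...,1],W[...,2]
    k=(d>0)&(np.hypot(x-T[0],y-T[1])<.16)&(np.hypot(x-POST[0],y-POST[1])>.03)&(x<.715)&(z>.040)&(z<.052)&(p.max(2)>28)
    k=cv2.morphologyEx(k.astype(np.uint8),cv2.MORPH_OPEN,np.ones((2,2),np.uint8))>0
    P=W[k]; print(n,len(P),cv2.minAreaRect(P[:,:2].astype(np.float32)))
    a=np.radians(ce); X=np.array([np.cos(a),np.sin(a)]); Y=np.array([-X[1],X[0]]); q=(P[:,:2]-POST)
    print("  rel post in cage axes: x %s y %s (left wall wants -22)"%((np.percentile(q@X,[1,99])*1e3).round(1),(np.percentile(q@Y,[1,99])*1e3).round(1)))
E
python3 chk2.py
```

```text
22.8 [ 0.5531  0.0315 -0.0158] q [ 0.392  1.15  -0.981  1.894  1.285  0.907  0.643] F [-1.9  0.3  1.8] cage th -49.7
top 4 ((0.5437391996383667, 0.07210183143615723), (0.0031821681186556816, 0.0015052594244480133), 76.48401641845703)
  rel post in cage axes: x [-40.2 -37.2] y [-103.2 -100.4] (left wall wants -22)
scene 446 ((0.9051699638366699, 0.3006742596626282), (0.8829704523086548, 0.10053162276744843), 38.885101318359375)
  rel post in cage axes: x [-37.5  62.1] y [-116.9   10. ] (left wall wants -22)
```

step_arm(
  increments=[
    [[0.12,-0.14,0],[0,0,0.966]],
    [[0.12,-0.14,0],[0,0,0.966]],
    [[0.13,-0.14,0],[0,0,0.966]],
    [[0.13,-0.14,0],[0,0,0.966]],
    [[0.13,-0.14,0],[0,0,0.966]],
    [[0.13,-0.13,0],[0,0,0.966]],
    [[0.13,-0.13,0],[0,0,0.966]],
    [[0.14,-0.13,0],[0,0,0.966]],
    [[0.14,-0.13,0],[0,0,0.966]],
    [[0.14,-0.13,0],[0,0,0.966]],
  ],
)

```text
clock: 23.9
tool_pos: [0.5663, 0.018, -0.0158]
eef_rot: [-0.256, 0.967, 0.002, 0.003]
contact_force: [-1.0, 0.8, 0.6]
opening: 0.968
finger_force: 0.9
```

step_arm(
  increments=[
    [[0.14,-0.12,0],[0,0,0.966]],
    [[0.14,-0.12,0],[0,0,0.966]],
    [[0.15,-0.12,0],[0,0,0.966]],
    [[0.15,-0.12,0],[0,0,0.966]],
    [[0.15,-0.12,0],[0,0,0.966]],
    [[0.15,-0.11,0],[0,0,0.966]],
    [[0.15,-0.11,0],[0,0,0.966]],
    [[0.16,-0.11,0],[0,0,0.966]],
    [[0.16,-0.1,0],[0,0,0.966]],
    [[0.16,-0.1,0],[0,0,0.966]],
  ],
)

```text
clock: 24.9
tool_pos: [0.5814, 0.0066, -0.0158]
eef_rot: [-0.336, 0.942, 0.002, 0.003]
contact_force: [-2.3, -0.2, -0.9]
opening: 0.965
finger_force: 1.3
```

step_arm(
  increments=[
    [[0.16,-0.1,0],[0,0,0.966]],
    [[0.16,-0.1,0],[0,0,0.966]],
    [[0.16,-0.09,0],[0,0,0.966]],
    [[0.16,-0.09,0],[0,0,0.966]],
    [[0.17,-0.09,0],[0,0,0.966]],
    [[0.17,-0.09,0],[0,0,0.966]],
    [[0.17,-0.08,0],[0,0,0.966]],
    [[0.17,-0.08,0],[0,0,0.966]],
    [[0.17,-0.08,0],[0,0,0.966]],
    [[0.17,-0.08,0],[0,0,0.966]],
  ],
)

```text
clock: 25.9
tool_pos: [0.5981, -0.0021, -0.0158]
eef_rot: [-0.414, 0.91, 0.002, 0.002]
contact_force: [-2.9, -1.0, 0.6]
opening: 0.974
finger_force: 1.8
```

```bash
python3 chk2.py
```

```text
25.9 [ 0.5981 -0.0021 -0.0158] q [ 0.458  1.202 -1.041  1.753  1.247  1.006  1.324] F [-2.9 -1.   0.6] cage th -20.7
top 434 ((0.5056620836257935, 0.0046691447496414185), (0.30101311206817627, 0.06706084311008453), 31.010787963867188)
  rel post in cage axes: x [-52.5   4.6] y [-122.6  -25.8] (left wall wants -22)
scene 698 ((0.871099054813385, 0.2351950854063034), (1.0018600225448608, 0.1818109154701233), 49.12317657470703)
  rel post in cage axes: x [-28.2 101.3] y [-232.4   -1.2] (left wall wants -22)
```

step_arm(
  increments=[
    [[0.17,-0.08,0.05],[0,0,0.966]],
    [[0.17,-0.07,0.05],[0,0,0.966]],
    [[0.18,-0.07,0.05],[0,0,0.966]],
    [[0.18,-0.07,0.05],[0,0,0.966]],
    [[0.18,-0.06,0.05],[0,0,0.966]],
    [[0.18,-0.06,0.05],[0,0,0.966]],
    [[0.18,-0.06,0.05],[0,0,0.966]],
    [[0.18,-0.05,0.05],[0,0,0.966]],
    [[0.18,-0.05,0.05],[0,0,0.966]],
    [[0.18,-0.05,0.05],[0,0,0.966]],
  ],
)

```text
clock: 27.0
tool_pos: [0.6159, -0.008, -0.0107]
eef_rot: [-0.489, 0.872, 0.003, 0.002]
contact_force: [-0.4, -0.8, -0.9]
opening: 0.97
finger_force: 0.7
```

```bash
python3 - <<'E'
from h import *
c=np.load("wrist2.npz"); W=cloud(c["d"],c); print("socket plates", [W[25,u].round(3) for u in(325,385,440)], "trunk", W[40,250].round(3))
E
python3 chk2.py
```

```text
socket plates [array([ 0.753, -0.026,  0.083]), array([ 0.745, -0.087,  0.082]), array([ 0.737, -0.143,  0.082])] trunk [0.751 0.052 0.079]
27.0 [ 0.6159 -0.008  -0.0107] q [ 0.467  1.216 -1.067  1.695  1.229  1.049  1.55 ] F [-0.4 -0.8 -0.9] cage th -11.0
top 611 ((0.5261156558990479, 0.002287648618221283), (0.3359985053539276, 0.08313386887311935), 29.456241607666016)
  rel post in cage axes: x [-56.6  32.8] y [-122.3  -25.9] (left wall wants -22)
scene 769 ((0.8764755129814148, 0.2299109548330307), (1.0007809400558472, 0.1785569190979004), 49.79764938354492)
  rel post in cage axes: x [-31.   70.6] y [-249.6   -4.9] (left wall wants -22)
```

step_arm(
  increments=[
    [[0.18,-0.05,0],[0,0,0.966]],
    [[0.18,-0.05,0],[0,0,0.966]],
    [[0.18,-0.05,0],[0,0,0.966]],
    [[0.18,-0.04,0],[0,0,0.966]],
    [[0.19,-0.04,0],[0,0,0.966]],
    [[0.19,-0.03,0],[0,0,0.966]],
    [[0.19,-0.03,0],[0,0,0.966]],
    [[0.19,-0.03,0],[0,0,0.966]],
    [[0.19,-0.02,0],[0,0,0.966]],
    [[0.19,-0.02,0],[0,0,0.966]],
  ],
)

```text
clock: 28.1
tool_pos: [0.6345, -0.0118, -0.0108]
eef_rot: [-0.561, 0.828, 0.003, 0.002]
contact_force: [-2.5, -0.0, 0.8]
opening: 0.973
finger_force: 1.2
```

```bash
cat > chk3.py <<'E'
from plant import r
from h import *
import sys
s=r.get_state(); print(s["clock"],s["tool_pos"].round(4),"F",s["contact_force"].round(1),"q7",s["q"][6].round(2))
S0=np.array([.7208,.0846]); a=np.radians(-1.4); X=np.array([np.cos(a),np.sin(a)]); Y=np.array([-X[1],X[0]])
for n in("top","scene"):
    c=r.calibration(n); p,d=r.snapshot(n); W=cloud(d,c); z=W[...,2]; q=(W[...,:2]-S0); sx=q@X*1e3; sy=q@Y*1e3
    k=(d>0)&(z>.041)&(z<.053)&(sx<8)&(sx>-135)&(sy>-125)&(sy<15)&(p.max(2)>28)&(np.hypot(sx+75,sy-22)>25)
    # left edge: max sy per sx bin;  back edge: max sx per sy bin
    L=[(b,sy[k&(abs(sx-b)<4)].max().round(1)) for b in range(-116,0,8) if (k&(abs(sx-b)<4)).sum()>2]
    B=[(b,sx[k&(abs(sy-b)<4)].max().round(1)) for b in range(-120,12,8) if (k&(abs(sy-b)<4)).sum()>2]
    print(n,k.sum(),"left edge",[(b,float(v)) for b,v in L]); print("  back edge",[(b,float(v)) for b,v in B])
    if len(sys.argv)>1 and n=="scene": cv2.imwrite(sys.argv[1],cv2.resize(p[140:290,240:420,::-1],None,fx=4,fy=4))
E
python3 chk3.py
```

```text
28.1 [ 0.6345 -0.0118 -0.0108] F [-2.5 -0.   0.8] q7 1.77
top 925 left edge [(-116, 1.1), (-108, -1.1), (-100, -0.5), (-92, -0.2), (-84, -2.3), (-76, -4.7), (-68, -1.8), (-60, -1.5), (-52, -1.1), (-44, -0.6), (-36, -0.4), (-28, 0.1), (-20, -2.2)]
  back edge [(-96, -90.5), (-88, -88.7), (-80, -87.7), (-72, -84.9), (-64, -75.8), (-56, -63.0), (-48, -45.3), (-40, -34.0), (-32, -27.5), (-24, -20.4), (-16, -16.9), (-8, 2.0), (0, 3.0), (8, 2.6)]
scene 749 left edge [(-116, -45.3), (-108, -36.5), (-100, -22.5), (-92, -17.7), (-84, -12.8), (-76, -4.1), (-68, -2.4), (-60, -1.5), (-52, -1.7), (-44, -0.5), (-36, -0.5), (-28, 0.8), (-20, -3.8)]
  back edge [(-104, -23.9), (-96, -23.6), (-88, -22.6), (-80, -23.2), (-72, -23.7), (-64, -22.1), (-56, -22.1), (-48, -24.9), (-40, -23.7), (-32, -21.8), (-24, -23.0), (-16, -24.0), (-8, -23.6), (0, -23.7)]
```

step_arm(
  increments=[
    [[0.16,0,0],[0,0,0]],
    [[0.16,0,0],[0,0,0]],
    [[0.16,0,0],[0,0,0]],
    [[0.16,0,0],[0,0,0]],
    [[0.16,0,0],[0,0,0]],
    [[0.16,0,0],[0,0,0]],
    [[0.16,0,0],[0,0,0]],
    [[0.16,0,0],[0,0,0]],
    [[0.16,0,0],[0,0,0]],
    [[0.16,0,0],[0,0,0]],
  ],
)

```text
clock: 29.2
tool_pos: [0.6505, -0.0118, -0.0108]
eef_rot: [-0.56, 0.828, 0.003, 0.002]
contact_force: [-4.2, -0.1, 0.1]
opening: 0.971
finger_force: 2.1
```

```bash
python3 chk3.py
```

```text
29.2 [ 0.6505 -0.0118 -0.0108] F [-4.2 -0.1  0.1] q7 1.8
top 954 left edge [(-108, -5.8), (-100, -0.7), (-92, -3.0), (-84, -2.5), (-76, -4.8), (-68, -1.9), (-60, -1.5), (-52, 1.4), (-44, 1.6), (-36, 1.9), (-28, 2.3), (-20, 2.7), (-12, 3.1), (-4, 0.8)]
  back edge [(-96, -73.7), (-88, -72.3), (-80, -69.2), (-72, -68.1), (-64, -58.2), (-56, -44.3), (-48, -23.8), (-40, -10.8), (-32, -4.2), (-24, 3.5), (-16, 2.5), (-8, 2.7), (0, 2.6), (8, 2.9)]
scene 674 left edge [(-116, -67.4), (-100, -24.4), (-92, -21.0), (-84, -10.8), (-76, -4.0), (-68, -2.0), (-60, 0.3), (-52, 0.4), (-44, 1.7), (-36, -0.2), (-28, 0.4), (-20, -3.0)]
  back edge [(-104, -22.4), (-96, -23.0), (-88, -24.6), (-80, -23.4), (-72, -20.6), (-64, -19.5), (-56, -21.2), (-48, -21.8), (-40, -19.9), (-32, -21.8), (-24, -20.0), (-16, -22.3), (-8, -22.3), (0, -22.8)]
```

The top-view left edge shows the stirrer has over-turned by about 2° (finger A pushes it off-centre). I'll let go and re-approach with two fingers straddling the knob, tool leaned back 30° so the body clears the post.

step_arm(
  increments=[
    [[-0.3,-0.4,0],[0,0,0]],
    [[-0.3,-0.4,0],[0,0,0]],
    [[0,0,1.5],[0,0,0]],
    [[0,0,1.5],[0,0,0]],
    [[0,0,1.5],[0,0,0]],
    [[0,0,1.5],[0,0,0]],
    [[-0.43,0.61,0],[0,0,-8.5]],
    [[-0.43,0.61,0],[0,0,-8.5]],
    [[-0.43,0.61,0],[0,0,-8.5]],
    [[-0.43,0.61,0],[0,0,-8.5]],
  ],
)

```text
clock: 30.3
tool_pos: [0.6275, 0.0052, 0.0507]
eef_rot: [-0.291, 0.957, 0.002, 0.004]
contact_force: [-0.1, 0.3, 0.3]
opening: 0.971
finger_force: 0.0
```

step_arm(
  increments=[
    [[-0.43,0.61,0],[0,0,-8.5]],
    [[-0.43,0.61,0],[0,0,-8.5]],
    [[-0.43,0.61,0],[0,0,-8.5]],
    [[-0.43,0.61,0],[0,0,-8.5]],
    [[-0.43,0.61,0],[0,0,-1.6]],
    [[0,0,0],[-0.15,-6,0]],
    [[0,0,0],[-0.15,-6,0]],
    [[0,0,0],[-0.15,-6,0]],
    [[0,0,0],[-0.15,-6,0]],
    [[0,0,0],[-0.15,-6,0]],
  ],
  fingers=0.55,
)

```text
clock: 31.3
tool_pos: [0.6086, 0.03, 0.0501]
eef_rot: [0.014, 0.973, -0.011, 0.229]
contact_force: [-1.2, -0.8, -0.4]
opening: 0.552
finger_force: 0.0
```

```bash
python3 chk3.py; python3 - <<'E'
from plant import r
from scipy.spatial.transform import Rotation as Ro
s=r.get_state(); print(s["q"].round(3)); print(Ro.from_quat(s["eef_rot"]).as_matrix().round(3))
E
```

```text
31.3 [0.6086 0.03   0.0501] F [-1.2 -0.8 -0.4] q7 -0.52
top 1752 left edge [(-108, -10.6), (-100, -0.7), (-92, -0.3), (-84, -2.5), (-76, -4.7), (-68, -1.7), (-60, -1.6), (-52, 1.5), (-44, 1.2), (-36, 1.9), (-28, 2.2), (-20, 2.6), (-12, 2.9), (-4, 0.9)]
  back edge [(-120, 2.7), (-112, 3.0), (-104, 2.8), (-96, 2.9), (-88, 2.5), (-80, 2.4), (-72, 2.4), (-64, 3.5), (-56, 3.5), (-48, 2.2), (-40, 2.7), (-32, 2.4), (-24, 2.8), (-16, 2.2), (-8, 2.6), (0, 2.5), (8, 2.7)]
scene 686 left edge [(-100, -25.6), (-92, -17.1), (-84, -13.4), (-76, -3.8), (-68, -1.5), (-60, -1.6), (-52, 1.5), (-44, 2.0), (-36, 0.7), (-28, 2.2), (-20, -3.5)]
  back edge [(-96, -24.4), (-88, -23.7), (-80, -22.5), (-72, -21.3), (-64, -19.9), (-56, -20.5), (-48, -22.3), (-40, -22.7), (-32, -19.9), (-24, -20.4), (-16, -23.2), (-8, -22.6), (0, -23.4)]
[ 0.293  0.983 -0.82   2.201  2.029  0.811 -0.517]
[[-0.9    0.026  0.435]
 [ 0.017  1.    -0.025]
 [-0.435 -0.015 -0.9  ]]
```

```bash
cat > chk4.py <<'E'
from plant import r
from h import *
S0=np.array([.7208,.0846]); a=np.radians(-1.4); X=np.array([np.cos(a),np.sin(a)]); Y=np.array([-X[1],X[0]])
c=r.calibration("top"); p,d=r.snapshot("top"); W=cloud(d,c); z=W[...,2]; q=(W[...,:2]-S0); sx=q@X*1e3; sy=q@Y*1e3
k=(d>0)&(z>.041)&(z<.053)&(sx<6)&(sx>-135)&(sy>-125)&(sy<15)&(p.max(2)>28)&(np.hypot(sx+75,sy-22)>30)
for lim in(-6,-4,-3,-2,-1,0,2): print(lim,(k&(sx>lim)&(sx<lim+1)&(sy<-10)&(sy>-95)).sum(),end="; ")
print()
R=[(b,float(sy[k&(abs(sx-b)<4)].min().round(1))) for b in range(-116,0,8) if (k&(abs(sx-b)<4)).sum()>2]
L=[(b,float(sy[k&(abs(sx-b)<4)].max().round(1))) for b in range(-116,0,8) if (k&(abs(sx-b)<4)).sum()>2]
F=[(b,float(sx[k&(abs(sy-b)<4)].min().round(1))) for b in range(-120,12,8) if (k&(abs(sy-b)<4)).sum()>2]
B=[(b,[int((k&(abs(sy-b)<6)&(sx>l)&(sx<=l+1)).sum()) for l in range(-9,5)]) for b in range(-100,0,16)]
print("right",R);print("left",L);print("front",F)
for b in B: print("back hist -9..5",b)
E
python3 chk4.py
```

```text
-6 5; -4 7; -3 3; -2 1; -1 2; 0 10; 2 19; 
right [(-108, -81.0), (-100, -102.5), (-92, -102.3), (-84, -102.0), (-76, -101.9), (-68, -101.6), (-60, -101.4), (-52, -101.2), (-44, -100.9), (-36, -100.7), (-28, -100.5), (-20, -100.3), (-12, -99.9), (-4, -99.9)]
left [(-108, -1.0), (-100, -0.8), (-92, -0.5), (-84, -7.7), (-76, -9.6), (-68, -7.2), (-60, -4.1), (-52, 1.3), (-44, 1.6), (-36, -0.3), (-28, 2.3), (-20, 2.9), (-12, 3.0), (-4, 0.7)]
front [(-120, 1.5), (-112, 1.2), (-104, -103.1), (-96, -103.8), (-88, -103.5), (-80, -104.3), (-72, -106.1), (-64, -106.6), (-56, -106.3), (-48, -106.5), (-40, -107.0), (-32, -107.0), (-24, -107.2), (-16, -107.9), (-8, -105.5), (0, -105.4), (8, 0.3)]
back hist -9..5 (-100, [1, 0, 2, 1, 0, 1, 1, 0, 0, 1, 5, 1, 2, 0])
back hist -9..5 (-84, [1, 2, 3, 0, 0, 2, 1, 0, 0, 2, 3, 4, 0, 0])
back hist -9..5 (-68, [2, 3, 1, 1, 2, 0, 0, 0, 0, 2, 2, 2, 1, 0])
back hist -9..5 (-52, [1, 1, 3, 1, 0, 2, 0, 0, 0, 0, 2, 3, 0, 0])
back hist -9..5 (-36, [1, 3, 1, 0, 2, 0, 0, 0, 0, 0, 4, 3, 1, 0])
back hist -9..5 (-20, [2, 2, 0, 2, 2, 0, 0, 0, 1, 1, 1, 2, 1, 0])
back hist -9..5 (-4, [3, 2, 0, 2, 2, 0, 0, 0, 0, 1, 1, 6, 0, 0])
```

step_arm(
  increments=[
    [[0.1,0.45,0],[-0.1,-4.2,0]],
    [[0,0,-0.75],[0,0,0]],
    [[0,0,-0.75],[0,0,0]],
    [[0,0,-0.75],[0,0,0]],
    [[0,0,-0.75],[0,0,0]],
    [[0,0,-0.75],[0,0,0]],
    [[0,0,-0.75],[0,0,0]],
    [[0,0,-0.75],[0,0,0]],
    [[0,0,-0.75],[0,0,0]],
    [[0,0,0],[0,0,0]],
  ],
)

```text
clock: 32.45
tool_pos: [0.607, 0.0336, -0.0142]
eef_rot: [0.014, 0.966, -0.011, 0.259]
contact_force: [-1.0, 0.1, 0.1]
opening: 0.551
finger_force: 0.0
```

```bash
python3 - <<'E'
from plant import r
from h import *
from scipy.spatial.transform import Rotation as Ro
s=r.get_state(); print(s["clock"],s["q"].round(3)); M=Ro.from_quat(s["eef_rot"]).as_matrix(); print(M.round(3))
tip=s["tool_pos"]-.036*M[:,2]; print("tip",tip.round(4),s["contact_force"].round(1))
S0=np.array([.7208,.0846]); a=np.radians(-1.4); X=np.array([np.cos(a),np.sin(a)]); Y=np.array([-X[1],X[0]])
print("tip services",((tip[:2]-S0)@X).round(4),((tip[:2]-S0)@Y).round(4))
p,d=r.snapshot("scene"); cv2.imwrite("pics/s8.png",cv2.resize(p[120:270,240:420,::-1],None,fx=4,fy=4))
E
```

```text
32.45 [ 0.279  1.165 -0.826  2.253  2.278  1.03  -0.702]
[[-0.865  0.032  0.5  ]
 [ 0.021  0.999 -0.029]
 [-0.501 -0.015 -0.865]]
tip [0.589  0.0347 0.017 ] [-1.   0.1  0.1]
tip services -0.1305 -0.0531
```

View pics/s8.png

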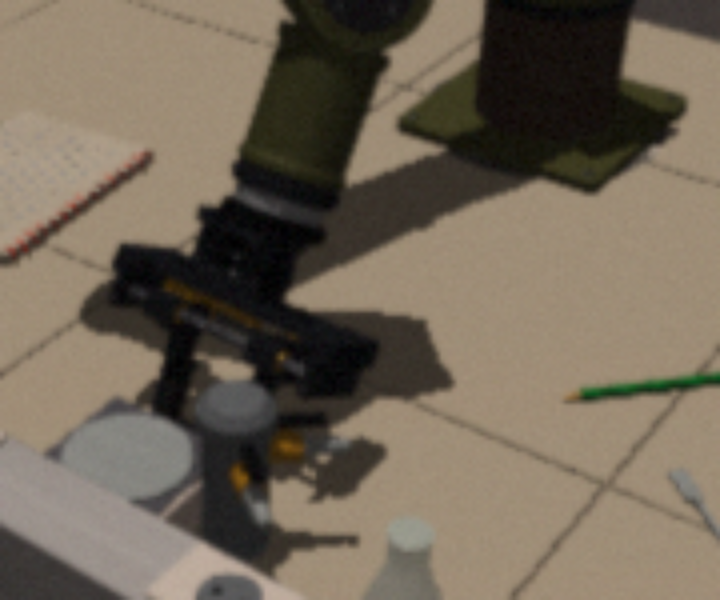

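The last view shows the leaned gripper in front of the stirrer, fingers at (175,390) and (265,375), body clear of post head (235,405) and hose outlets. I'll advance in small steps.

step_arm(
  increments=[
    [[0.12,-0.04,0],[0,0,0]],
    [[0.12,-0.04,0],[0,0,0]],
    [[0.12,-0.04,0],[0,0,0]],
    [[0.12,-0.04,0],[0,0,0]],
    [[0.12,-0.04,0],[0,0,0]],
    [[0.12,-0.04,0],[0,0,0]],
    [[0.12,-0.04,0],[0,0,0]],
    [[0.12,-0.04,0],[0,0,0]],
    [[0.12,-0.04,0],[0,0,0]],
    [[0.12,-0.04,0],[0,0,0]],
  ],
)

```text
clock: 33.5
tool_pos: [0.6197, 0.0298, -0.0128]
eef_rot: [0.014, 0.965, -0.011, 0.26]
contact_force: [0.4, 0.9, -0.8]
opening: 0.551
finger_force: 0.0
```

step_arm(
  increments=[
    [[0.04,0,0],[0,0,0]],
    [[0.04,0,0],[0,0,0]],
    [[0.04,0,0],[0,0,0]],
    [[0.04,0,0],[0,0,0]],
    [[0.04,0,0],[0,0,0]],
    [[0.04,0,0],[0,0,0]],
    [[0.04,0,0],[0,0,0]],
    [[0.04,0,0],[0,0,0]],
    [[0.04,0,0],[0,0,0]],
    [[0.04,0,0],[0,0,0]],
  ],
)

```text
clock: 34.5
tool_pos: [0.6232, 0.0303, -0.013]
eef_rot: [0.013, 0.966, -0.011, 0.26]
contact_force: [-3.8, 0.9, 0.3]
opening: 0.555
finger_force: 1.6
```

```bash
python3 chk4.py | grep -v hist
```

```text
-6 6; -4 12; -3 2; -2 1; -1 2; 0 4; 2 25; 
right [(-108, -97.7), (-100, -102.5), (-92, -102.3), (-84, -102.1), (-76, -101.8), (-68, -101.6), (-60, -101.4), (-52, -101.2), (-44, -103.4), (-36, -103.1), (-28, -100.5), (-20, -100.4), (-12, -102.3), (-4, -99.9)]
left [(-108, -5.8), (-100, -0.7), (-92, -0.6), (-84, -7.5), (-76, -9.6), (-68, -7.1), (-60, -1.9), (-52, -1.2), (-44, -0.8), (-36, -0.5), (-28, -0.5), (-20, 0.4), (-12, 0.5), (-4, 1.0)]
front [(-120, 1.7), (-112, 1.7), (-104, -103.2), (-96, -105.4), (-88, -103.7), (-80, -106.4), (-72, -104.4), (-64, -104.1), (-56, -113.6), (-48, -104.3), (-40, -105.2), (-32, -102.7), (-24, -107.2), (-16, -117.2), (-8, -107.4), (0, -103.3), (8, 1.5)]
```

step_arm(
  increments=[
    [[0.03,0,0],[0,0,0]],
    [[0.03,0,0],[0,0,0]],
    [[0.03,0,0],[0,0,0]],
    [[0.03,0,0],[0,0,0]],
    [[0.03,0,0],[0,0,0]],
    [[0.03,0,0],[0,0,0]],
    [[0,0,0],[0,0,0]],
    [[0,0,0],[0,0,0]],
    [[0,0,0],[0,0,0]],
    [[0,0,0],[0,0,0]],
  ],
)

```text
clock: 35.55
tool_pos: [0.6245, 0.0305, -0.013]
eef_rot: [0.013, 0.966, -0.011, 0.259]
contact_force: [-5.7, 1.5, 0.9]
opening: 0.551
finger_force: 2.9
```

step_arm(
  increments=[
    [[0.03,0,0],[0,0,0]],
    [[0.03,0,0],[0,0,0]],
    [[0.03,0,0],[0,0,0]],
    [[0.03,0,0],[0,0,0]],
    [[0,0,0],[0,0,0]],
    [[0,0,0],[0,0,0]],
    [[0,0,0],[0,0,0]],
    [[0,0,0],[0,0,0]],
    [[0,0,0],[0,0,0]],
    [[0,0,0],[0,0,0]],
  ],
)

```text
clock: 36.55
tool_pos: [0.6247, 0.0307, -0.0132]
eef_rot: [0.013, 0.966, -0.01, 0.259]
contact_force: [-8.3, 2.4, 4.8]
opening: 0.551
finger_force: 4.2
```

```bash
python3 chk4.py
```

```text
-6 12; -4 5; -3 4; -2 12; -1 5; 0 2; 2 25; 
right [(-108, -92.9), (-100, -102.6), (-92, -102.3), (-84, -102.0), (-76, -101.8), (-68, -101.6), (-60, -101.4), (-52, -103.6), (-44, -103.4), (-36, -103.0), (-28, -103.0), (-20, -102.7), (-12, -102.5), (-4, -102.3)]
left [(-108, -13.0), (-100, -0.7), (-92, -0.6), (-84, -7.5), (-76, -9.6), (-68, -7.0), (-60, -4.2), (-52, -1.0), (-44, -0.7), (-36, -0.6), (-28, 0.1), (-20, 0.3), (-12, -1.8), (-4, 0.8)]
front [(-120, 2.2), (-112, 2.1), (-104, -103.5), (-96, -105.5), (-88, -105.6), (-80, -103.8), (-72, -104.4), (-64, -104.2), (-56, -104.4), (-48, -104.1), (-40, -104.3), (-32, -104.4), (-24, -104.6), (-16, -114.7), (-8, -103.1), (0, -103.3), (8, 0.9)]
back hist -9..5 (-100, [2, 1, 2, 1, 1, 0, 2, 0, 0, 1, 1, 3, 0, 0])
back hist -9..5 (-84, [2, 2, 1, 1, 2, 1, 0, 0, 1, 0, 3, 7, 0, 0])
back hist -9..5 (-68, [2, 3, 1, 1, 4, 0, 0, 0, 3, 0, 3, 3, 0, 0])
back hist -9..5 (-52, [0, 3, 1, 1, 3, 1, 0, 1, 1, 0, 3, 3, 0, 0])
back hist -9..5 (-36, [1, 3, 1, 1, 4, 0, 1, 3, 0, 0, 4, 3, 0, 0])
back hist -9..5 (-20, [2, 1, 1, 3, 1, 1, 1, 3, 0, 1, 2, 3, 2, 0])
back hist -9..5 (-4, [3, 2, 1, 3, 1, 0, 2, 1, 0, 1, 1, 4, 0, 0])
```

Square against the strip at about 8 N. Before the firm press, I'll ease off and measure the gap to the post precisely.

step_arm(
  increments=[
    [[-0.4,0,0],[0,0,0]],
    [[-0.2,0,0],[0,0,0]],
    [[0,0,0],[0,0,0]],
    [[0,0,0],[0,0,0]],
    [[0,0,0],[0,0,0]],
    [[0,0,0],[0,0,0]],
    [[0,0,0],[0,0,0]],
    [[0,0,0],[0,0,0]],
    [[0,0,0],[0,0,0]],
    [[0,0,0],[0,0,0]],
  ],
)

```text
clock: 37.6
tool_pos: [0.6206, 0.0298, -0.0128]
eef_rot: [0.014, 0.965, -0.011, 0.26]
contact_force: [0.8, 0.1, -0.3]
opening: 0.546
finger_force: 0.0
```

```bash
cat > edge.py <<'E'
from plant import r
from h import *
S0=np.array([.7208,.0846]); a=np.radians(-1.4); X=np.array([np.cos(a),np.sin(a)]); Y=np.array([-X[1],X[0]])
def serv(W): q=W[...,:2]-S0; return q@X*1e3,q@Y*1e3
c=r.calibration("top")
G=np.mean([r.snapshot("top")[0].astype(float).mean(2) for _ in range(2)],0).astype(np.float32)
f0=lambda sx,sy,z:np.r_[S0+X*sx/1e3+Y*sy/1e3,z]
# plate circle (bright, z .049, 88 mm): radial subpixel edge, then circle fit
v,u=np.mgrid[0:420,0:560]; W=ray(u,v,.049,c); sx,sy=serv(W)
pts=[]
for t in np.radians(np.arange(0,360,5)):
    rr=np.arange(36,52,.25); XY=np.array([f0(-53+q*np.cos(t),-52+q*np.sin(t),.049) for q in rr]); uv=proj(XY,c).astype(np.float32)
    g=cv2.remap(G,uv[:,:1].copy(),uv[:,1:].copy(),cv2.INTER_LINEAR).ravel(); dg=np.gradient(g); i=np.argmin(dg)
    if dg[i]<-2: pts.append((-53+rr[i]*np.cos(t),-52+rr[i]*np.sin(t)))
pts=np.array(pts); ctr,R=circ(pts)
for _ in range(4):
    e=abs(np.hypot(*(pts-ctr).T)-R); k=e<max(1.0,1.5*np.median(e)); ctr,R=circ(pts[k])
print("plate centre services",ctr.round(2),"R",R.round(2),k.sum(),len(pts))
# post head circle z .121
hp=[]
for t in np.radians(np.arange(0,360,5)):
    rr=np.arange(18,34,.25); XY=np.array([f0(-75+q*np.cos(t),22+q*np.sin(t),.1195) for q in rr]); uv=proj(XY,c).astype(np.float32)
    g=cv2.remap(G,uv[:,:1].copy(),uv[:,1:].copy(),cv2.INTER_LINEAR).ravel(); dg=abs(np.gradient(g)); i=np.argmax(dg)
    if dg[i]>2: hp.append((-75+rr[i]*np.cos(t),22+rr[i]*np.sin(t)))
hp=np.array(hp); hc,hR=circ(hp)
for _ in range(4):
    e=abs(np.hypot(*(hp-hc).T)-hR); kk=e<max(1.0,1.5*np.median(e)); hc,hR=circ(hp[kk])
print("post head",hc.round(2),"R",hR.round(2),kk.sum(),"-> plate minus post",(ctr-hc).round(2),"home wants [22.5 -74.5]")
s=r.get_state(); print(s["clock"],s["tool_pos"],s["contact_force"].round(1))
E
python3 edge.py
```

```text
plate centre services [-52.41 -50.98] R 43.21 60 72
post head [-76.85  22.38] R 25.02 41 -> plate minus post [ 24.44 -73.36] home wants [22.5 -74.5]
37.7 [ 0.62064837  0.02984231 -0.01282876] [-0.3 -0.1 -0. ]
```

Relative to the post, the plate centre sits at home within about 1 mm, so the left side touches. Now the firm press.

step_arm(
  increments=[
    [[0.1,0,0],[0,0,0]],
    [[0.1,0,0],[0,0,0]],
    [[0.1,0,0],[0,0,0]],
    [[0.1,0,0],[0,0,0]],
    [[0.05,0,0],[0,0,0]],
    [[0.05,0,0],[0,0,0]],
    [[0.05,0,0],[0,0,0]],
    [[0.05,0,0],[0,0,0]],
    [[0,0,0],[0,0,0]],
    [[0,0,0],[0,0,0]],
  ],
)

```text
clock: 38.7
tool_pos: [0.6246, 0.03, -0.0134]
eef_rot: [0.013, 0.966, -0.011, 0.258]
contact_force: [-7.3, -0.4, 2.9]
opening: 0.55
finger_force: 3.3
```

step_arm(
  increments=[
    [[0.03,0,0],[0,0,0]],
    [[0.03,0,0],[0,0,0]],
    [[0.03,0,0],[0,0,0]],
    [[0,0,0],[0,0,0]],
    [[0,0,0],[0,0,0]],
    [[0,0,0],[0,0,0]],
    [[0,0,0],[0,0,0]],
    [[0,0,0],[0,0,0]],
    [[0,0,0],[0,0,0]],
    [[0,0,0],[0,0,0]],
  ],
)

```text
clock: 39.7
tool_pos: [0.6246, 0.0301, -0.0137]
eef_rot: [0.013, 0.966, -0.011, 0.258]
contact_force: [-9.2, -0.9, 3.8]
opening: 0.554
finger_force: 4.2
```

step_arm(
  increments=[
    [[0.03,0,0],[0,0,0]],
    [[0.03,0,0],[0,0,0]],
    [[0.03,0,0],[0,0,0]],
    [[0.03,0,0],[0,0,0]],
    [[0.03,0,0],[0,0,0]],
    [[0.03,0,0],[0,0,0]],
    [[0,0,0],[0,0,0]],
    [[0,0,0],[0,0,0]],
    [[0,0,0],[0,0,0]],
    [[0,0,0],[0,0,0]],
  ],
)

```text
clock: 40.7
tool_pos: [0.6247, 0.0302, -0.0142]
eef_rot: [0.012, 0.966, -0.011, 0.256]
contact_force: [-12.4, -0.4, 5.5]
opening: 0.55
finger_force: 6.1
```

```bash
python3 -c "
from plant import r
s=r.get_state(); print(s['tool_pos'],s['contact_force'],s['finger_force'])"
```

```text
[ 0.62472776  0.03024893 -0.01417013] [-12.4271565   -0.40725037   5.52950471] 6.051876900019124
```

step_arm(
  increments=[
    [[0.05,0,0],[0,0,0]],
    [[0.05,0,0],[0,0,0]],
    [[0.05,0,0],[0,0,0]],
    [[0.05,0,0],[0,0,0]],
    [[0.05,0,0],[0,0,0]],
    [[0.02,0,0],[0,0,0]],
    [[0,0,0],[0,0,0]],
    [[0,0,0],[0,0,0]],
    [[0,0,0],[0,0,0]],
    [[0,0,0],[0,0,0]],
  ],
)

```text
clock: 41.7
tool_pos: [0.6248, 0.0304, -0.015]
eef_rot: [0.011, 0.967, -0.01, 0.254]
contact_force: [-17.5, -2.2, 7.9]
opening: 0.547
finger_force: 8.8
```

step_arm(
  increments=[
    [[0,0,0],[0,0,0]],
    [[0,0,0],[0,0,0]],
    [[0,0,0],[0,0,0]],
    [[0,0,0],[0,0,0]],
    [[0,0,0],[0,0,0]],
    [[0,0,0],[0,0,0]],
    [[0,0,0],[0,0,0]],
    [[0,0,0],[0,0,0]],
    [[0,0,0],[0,0,0]],
    [[0,0,0],[0,0,0]],
  ],
)

```text
clock: 42.7
tool_pos: [0.6248, 0.0304, -0.015]
eef_rot: [0.011, 0.967, -0.01, 0.254]
contact_force: [-17.5, -1.1, 8.5]
opening: 0.549
finger_force: 8.8
```

step_arm(
  increments=[
    [[-0.2,0,0],[0,0,0]],
    [[-0.3,0,0],[0,0,0]],
    [[-0.5,0,0],[0,0,0]],
    [[-1,0,0],[0,0,0]],
    [[-1,0,0],[0,0,0]],
    [[-1,0,0],[0,0,0]],
    [[-1,0,0.5],[0,0,0]],
    [[-1,0,1],[0,0,0]],
    [[0,0,1],[0,0,0]],
    [[0,0,0],[0,0,0]],
  ],
)

```text
clock: 43.7
tool_pos: [0.5728, 0.0303, 0.0136]
eef_rot: [0.013, 0.965, -0.011, 0.261]
contact_force: [0.7, 0.7, -0.3]
opening: 0.547
finger_force: 0.0
```

```bash
python3 edge.py; python3 chk4.py; python3 - <<'E'
from h import *
from plant import r
# bystanders: compare current top cloud to the first one outside arm/stirrer region
c=np.load("top0.npz"); p,d=r.snapshot("top"); D=np.abs(p.astype(int)-c["p"]).max(2)
for n,u,v in(("beaker",340,168),("flask",178,163),("cyl",388,160),("washb",483,218),("notebook",406,275),("adaptor",124,170),("spatula",122,243),("pencil",160,306)): print(n,D[v-15:v+15,u-15:u+15].mean().round(1),end=" ")
E
```

```text
plate centre services [-52.27 -51.  ] R 43.2 56 72
post head [-76.74  22.26] R 24.99 39 -> plate minus post [ 24.47 -73.25] home wants [22.5 -74.5]
43.8 [0.57290688 0.02973787 0.01263809] [ 0.1 -1.  -0.1]
-6 11; -4 10; -3 3; -2 8; -1 1; 0 6; 2 23; 
right [(-108, -97.7), (-100, -102.4), (-92, -102.3), (-84, -102.1), (-76, -101.8), (-68, -101.6), (-60, -101.3), (-52, -103.6), (-44, -103.3), (-36, -103.2), (-28, -103.0), (-20, -102.8), (-12, -102.5), (-4, -102.2)]
left [(-108, -3.7), (-100, -0.6), (-92, -0.5), (-84, -7.7), (-76, -9.8), (-68, -6.8), (-60, -4.2), (-52, -1.4), (-44, -0.9), (-36, -0.2), (-28, 0.1), (-20, -0.2), (-12, 0.5), (-4, -1.6)]
front [(-120, 1.1), (-112, 1.5), (-104, -102.7), (-96, -105.5), (-88, -103.5), (-80, -104.0), (-72, -106.1), (-64, -104.4), (-56, -104.1), (-48, -104.4), (-40, -104.4), (-32, -104.8), (-24, -104.7), (-16, -103.3), (-8, -104.9), (0, -105.8), (8, 0.2)]
back hist -9..5 (-100, [2, 0, 2, 0, 0, 2, 1, 0, 0, 1, 6, 2, 1, 0])
back hist -9..5 (-84, [3, 2, 3, 1, 0, 2, 1, 0, 1, 0, 3, 4, 0, 0])
back hist -9..5 (-68, [0, 5, 0, 1, 3, 0, 1, 0, 0, 1, 6, 2, 0, 0])
back hist -9..5 (-52, [1, 2, 2, 3, 1, 1, 1, 2, 0, 2, 1, 3, 0, 0])
back hist -9..5 (-36, [3, 2, 1, 2, 1, 1, 0, 4, 0, 0, 2, 3, 0, 0])
back hist -9..5 (-20, [2, 2, 3, 1, 2, 2, 0, 1, 0, 0, 2, 3, 0, 0])
back hist -9..5 (-4, [3, 0, 2, 2, 0, 0, 2, 0, 0, 0, 1, 4, 1, 0])
beaker 50.7 flask 32.1 cyl 52.0 washb 35.9 notebook 51.5 adaptor 27.2 spatula 44.1 pencil 42.5
```

```bash
python3 -c "
from plant import r
print(r.finish_job())"
```

```text
the job is handed in; nothing more can be done
None
```

I swung the stirrer round the post into the corner, knob towards the robot, pressed its back onto the strip at about 17.5 N for just over a second, and handed in at 44 s; force readings peaked near 19.5 N, and the cameras show it square and at home to within about 2 mm of the post. I couldn't test directly that the strip locked or that the left side touches the post, and the final photo comparison of the other bench items was inconclusive because the lighting had changed, though the arm stayed clear of them.

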